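Put washed spot tiles and sample cups to drain

ROBOT

A 7-joint arm with a two-finger parallel gripper is mounted at the origin on a cart in front of the work surface, level with it; the furniture and walls round the work are solid. World frame = base frame: x ahead of the robot, y to its left, z up, the work surface at z = 0. Lengths are in mm, angles in rad, forces in N, time in s.
With the tool pointing down it reaches from about 350 to 900 mm from the base axis. Payload 8.1 kg.
Tool frame: the origin (TCP) lies on the front face of the gripper's body, between the roots of the fingers; the fingertips stand 73 mm ahead of it and the grasp point (between the pads) lies 54 mm ahead of it (env.grip_depth is the x of the grasp point in the tool frame, in mm); x points along the fingers, y is the direction in which the jaws open and shut, and the axes are right-handed (so a half turn about x gives the same grasp; the last joint's range is limited). The gripper opens to 85 mm and grips with 20 to 120 N. Pads are 22 mm wide; open, the fingers measure 114 mm over their backs; the gripper's body (76 mm by 85 mm) begins 54 mm behind the grasp point. The pads swing forward as they close: fully open they stand 13 mm farther back than shut.
Start: joints at [-1.268, 0.434, 0.025, 1.573, -0.012, 1.134, -0.075], TCP at [246.747, 574.242, 303.923] pointing down, gripper open.
Joint ranges: [-2.62, 2.62], [-0.44, 2.09], [-1.27, 1.32], [0.08, 2.57], [-1.32, 4.46], [0.12, 2], [-2.74, 2.74]. Speed limits (rad/s): [2.22, 2.22, 3.01, 3.01, 3.14, 3.14, 3.14].

INTERFACE

Orientations are given as a unit quaternion [w, x, y, z].
In Python, from station import env gives the robot as it stands. The module is installed in compiled form; this text tells all that it offers.
- The arm moves only by the tool jog_arm, never from a script. Its argument "motion" is a list of rows, each an object with "offset": the shift along the tool's x, y, z in cm, a list of three; "roll": the turn about the tool's x in degrees; "jaw": the opening, from -1 (shut) to 1 (fully open). In form: [{"offset": [dx, dy, dz], "roll": roll, "jaw": jaw}, ...]. A call has 1 to 20 rows; each row is the pose to reach, as a shift and turn from the pose commanded when the call began, along the tool's axes at that moment; what a row does not reach only later rows make up. A row lasts 1/8 s, in which the tool goes at most 62.5 mm and 10.7 degrees, less where a joint would pass 70% of its speed; a pose out of reach is approached as far as the arm can. A call with a gripper value outside its range is refused whole. The fingers move at their own pace and stop on an object; "grip_force" is the grip in N (left out, the last holds). Time passes only in rows, so rows that repeat a pose let the fingers close. It gives the time, the measured TCP pose, the force and the opening at its end, in the units of the state.
- env.state(): the state, without advancing time (a new reading comes with each control period).
- env.capture(name): name is "side" or "top" or "wrist"; returns a dict with "frame" (480x640x3 uint8, blue, green, red), "fx", "fy", "cx", "cy" (pixels), "R" (3x3) and "t" (3): a world point X has camera coordinates R X + t. Camera axes: x right, y down, z forward; pixel columns grow to the right and rows downward; lengths in mm; the calibration is good to about 2 mm. A picture is of the moment at which its call begins. There is no depth.
- env.close_job(): hands the job in, once; it reports no verdict.
Trained networks look in the newest picture that a camera, given by its name, has taken for a name from the list of things; names that differ only in an ending like _2 or _b are one class to them, and where a whole thing is asked for, a point or a joint stands for the part that bears it (a point fixed in the world has none). Each returns a list of dicts, best first, with "conf" (0 to 1); they miss things now and then, are a little off and sometimes report something else, mostly with a low value. They report only what shows in the picture. A call takes as long as a camera call. They do not tell look-alikes from the thing itself.
- env.boxes_of(camera, query): "point" ([column, row] in pixels, amid what is visible of it).
The state is a dict: "time": time; "qpos": joint angles; "joint_velocities": joint speeds; "joint_torque": joint torques, N m; "ee_pos": TCP position; "ee_rot": TCP orientation; "force": force on the tool from outside, world axes, zero at the start; "wrist_torque": the same for the moment, N m; "grip_width": opening from 0.0 (shut) to 1.0 (fully open).
Only numpy, scipy, OpenCV 4.12 (cv2) and the standard library are available. Lean on these libraries where they do the work, as an engineer would, in place of code of your own. Each camera call takes 0.05 s, during which the arm holds its last target.

TASK

The washed labware has to be put away to dry: stand every porcelain tile on end, upright on one of its two short narrow edges, on the grey draining mat, free-standing with a gap between tiles. Nest all the white sample cups, mouth up, into one straight stack standing in the steel tray. Leave the bottles, jars and beaker at the back where they are.

Things in the scene. Friction and masses are not known exactly. Their poses are not given: they have to be found in the camera images.
- tile_1: white porcelain spot tile, a slab 100 x 64 x 18 mm with twelve round wells on one broad face, 0.14 to 0.26 kg; starts lying flat, wells up. Origin: centre of the slab; x along the 100 mm length, y along the 64 mm width, z out of the welled face. On end it is 100 mm high on a 64 x 18 mm foot. 2 or 3 present (None: absent)
- tile_2: white porcelain spot tile, a slab 100 x 64 x 18 mm with twelve round wells on one broad face, 0.14 to 0.26 kg; starts lying flat, wells up. Origin: centre of the slab; x along the 100 mm length, y along the 64 mm width, z out of the welled face. On end it is 100 mm high on a 64 x 18 mm foot. 2 or 3 present (None: absent)
- tile_3: white porcelain spot tile, a slab 100 x 64 x 18 mm with twelve round wells on one broad face, 0.14 to 0.26 kg; starts lying flat, wells up. Origin: centre of the slab; x along the 100 mm length, y along the 64 mm width, z out of the welled face. On end it is 100 mm high on a 64 x 18 mm foot. 2 or 3 present (None: absent)
- cup_1: white plastic sample cup, open top, 75 mm high, 70 g, wall 3 mm (mouth 58 mm wide). Body tapers from 34 mm (foot) to 51 mm diameter at 45 mm height; a flat shoulder widens it there to a straight 64 mm collar up to the rim. Nested, its shoulder rests on the rim below: 30 mm higher than that cup, 2 to 3 mm play. Origin: centre of underside, z up its axis. Cups are alike, any order; 3 or 4 present (None: absent)
- cup_2: white plastic sample cup, open top, 75 mm high, 70 g, wall 3 mm (mouth 58 mm wide). Body tapers from 34 mm (foot) to 51 mm diameter at 45 mm height; a flat shoulder widens it there to a straight 64 mm collar up to the rim. Nested, its shoulder rests on the rim below: 30 mm higher than that cup, 2 to 3 mm play. Origin: centre of underside, z up its axis. Cups are alike, any order; 3 or 4 present (None: absent)
- cup_3: white plastic sample cup, open top, 75 mm high, 70 g, wall 3 mm (mouth 58 mm wide). Body tapers from 34 mm (foot) to 51 mm diameter at 45 mm height; a flat shoulder widens it there to a straight 64 mm collar up to the rim. Nested, its shoulder rests on the rim below: 30 mm higher than that cup, 2 to 3 mm play. Origin: centre of underside, z up its axis. Cups are alike, any order; 3 or 4 present (None: absent)
- cup_4: white plastic sample cup, open top, 75 mm high, 70 g, wall 3 mm (mouth 58 mm wide). Body tapers from 34 mm (foot) to 51 mm diameter at 45 mm height; a flat shoulder widens it there to a straight 64 mm collar up to the rim. Nested, its shoulder rests on the rim below: 30 mm higher than that cup, 2 to 3 mm play. Origin: centre of underside, z up its axis. Cups are alike, any order; 3 or 4 present (None: absent)
- mat: grey draining mat, fixed, flat, 150 mm (its x) by 320 mm (its y), 4 mm thick, lying on the worktop left of the middle. Origin at the centre of its underside; its top is 4 mm above that
- tray: shallow steel tray, fixed, 121 mm (its x) by 225 mm (its y) over all, rim 15 mm high, lying at the right with its long side pointing away from the robot. Origin at the centre of its underside; its floor is 1 mm above that
- jar: bystander: white jar with red screw cap, 45 mm wide, 78 mm high, at the back; origin at the centre of its underside
- pot: bystander: small white pot with a white lid, 41 mm wide, 42 mm high, at the back; origin at the centre of its underside
- beaker: bystander: clear beaker 54 mm wide, 70 mm high, at the back; origin at the centre of its underside
Things that resemble listed ones, but are neither listed nor needed, are in the scene too. Leave any yellow look-alike of the cup_2 alone.

How it is judged (in metres and radians):
At the end, for the whole second after the job is handed in: Each tile upright on a short edge (0.08 rad), centre on the mat (7 mm in from its long sides, 15 mm from its ends), no two tiles touching; all cups upright (0.08 rad) in the tray in one nested stack, axes within 8 mm of one another, highest foot under 0.105 m; all at rest ((angle between tile_1's own x axis and vertical below 0.08 rad or angle between tile_1's own x axis and vertical above 3.0616 rad) and x of tile_1 in the frame of mat between -0.068 and 0.068 m and y of tile_1 in the frame of mat between -0.145 and 0.145 m and z of tile_1 in the frame of mat between 0.048 and 0.06 m and linear speed of each of tile_1, tile_2, tile_3, cup_1, cup_2, cup_3, cup_4 below 0.03 m/s and (angle between tile_2's own x axis and vertical below 0.08 rad or angle between tile_2's own x axis and vertical above 3.0616 rad) and x of tile_2 in the frame of mat between -0.068 and 0.068 m and y of tile_2 in the frame of mat between -0.145 and 0.145 m and z of tile_2 in the frame of mat between 0.048 and 0.06 m and (angle between tile_3's own x axis and vertical below 0.08 rad or angle between tile_3's own x axis and vertical above 3.0616 rad) and x of tile_3 in the frame of mat between -0.068 and 0.068 m and y of tile_3 in the frame of mat between -0.145 and 0.145 m and z of tile_3 in the frame of mat between 0.048 and 0.06 m and contact force between tile_1 and tile_2 below 0.05 N and contact force between each of tile_1, tile_2 and tile_3 below 0.05 N and angle between each of cup_1, cup_2, cup_3, cup_4's own z axis and vertical below 0.08 rad and x of cup_1 in the frame of tray between -0.05 and 0.05 m and y of cup_1 in the frame of tray between -0.1 and 0.105 m and height (world z) of each of cup_1, cup_2, cup_3, cup_4 below 0.105 m and x of cup_2 in the frame of tray between -0.05 and 0.05 m and y of cup_2 in the frame of tray between -0.1 and 0.105 m and x of cup_3 in the frame of tray between -0.05 and 0.05 m and y of cup_3 in the frame of tray between -0.1 and 0.105 m and x of cup_4 in the frame of tray between -0.05 and 0.05 m and y of cup_4 in the frame of tray between -0.1 and 0.105 m and horizontal distance between cup_1 and cup_2 below 0.008 m and horizontal distance between each of cup_1, cup_2 and cup_3 below 0.008 m and horizontal distance between each of cup_1, cup_2, cup_3 and cup_4 below 0.008 m).
It fails at once if the standard jar at the back is shifted by more than 3 cm or knocked over (distance of jar from where it was at the start of the episode above 0.03 m or angle between jar's own z axis and vertical above 0.5 rad).
It fails at once if the small pot at the back is shifted by more than 3 cm or knocked over (distance of pot from where it was at the start of the episode above 0.03 m or angle between pot's own z axis and vertical above 0.5 rad).
It fails at once if the beaker at the back is shifted by more than 3 cm or knocked over (distance of beaker from where it was at the start of the episode above 0.03 m or angle between beaker's own z axis and vertical above 0.5 rad).
Of tile_1, tile_2, tile_3 only 2 to 3 are there at a start; the rules pass over those that are not, and their reading is None.
Of cup_1, cup_2, cup_3, cup_4 only 3 to 4 are there at a start; the rules pass over those that are not, and their reading is None.
At some moment in a run one of tile_1, tile_2, tile_3 may be knocked a few centimetres aside while the robot is not near it.
It also fails if it takes over 210 s, if anything falls off the work surface, if the arm or the gripper's body presses on something with over 40 N, if the wrist force passes 120 N, or if a joint passes its speed limit or range.

## Working session

There is one attempt and no reset: what is moved stays moved. The work goes in short steps, Python scripts to look and compute and a tool call to move; the robot and the scene stay as the last step left them, time stands still between calls to the robot, and variables do not carry over. Pictures are saved under pics/ and viewed, and the job is handed in when it is done.

Besides the shell and the picture viewer there is one more tool, called after ">>>" by a JSON object that holds its "op" and its "data", one argument or row to a line. jog_arm: Moves the arm, as the interface text tells. Its arguments: {"type":"object","properties":{"motion":{"type":"array","items":{"type":"object","properties":{"offset":{"type":"array","items":{"type":"number"}},"roll":{"type":"number"},"jaw":{"type":"number"}}}},"grip_force":{"type":"number"}},"required":["motion"]}

```bash
mkdir -p pics; cat > h.py <<'E'
from station import env
import numpy as np, cv2
def cap(n,save=None):
    c=env.capture(n)
    if save: cv2.imwrite('pics/'+save+'.png',c['frame'])
    return c
def ray(c,px,z):
    """world point at height z on pixel"""
    R=np.array(c['R']);t=np.array(c['t']).ravel()
    d=R.T@np.array([(px[0]-c['cx'])/c['fx'],(px[1]-c['cy'])/c['fy'],1.])
    o=-R.T@t
    return o+d*(z-o[2])/d[2]
def proj(c,X):
    p=np.array(c['R'])@np.array(X,float)+np.array(c['t']).ravel()
    return np.array([c['fx']*p[0]/p[2]+c['cx'],c['fy']*p[1]/p[2]+c['cy']])
E
python3 - <<'E'
from h import *
for n in ['top','side','wrist']:
    c=cap(n,n+'0'); print(n,c['fx'],c['cx'],c['cy'],np.round(c['R'],3).tolist(),np.round(-np.array(c['R']).T@np.array(c['t']).ravel()))
    if n!='wrist':
        for q in ['tile_1','cup_1','mat','tray','jar','pot','beaker']:
            print(q,[(np.round(b['point']).tolist(),round(b['conf'],2),np.round(ray(c,b['point'],0)[:2]).tolist()) for b in env.boxes_of(n,q)])
print(env.state())
E
```

```text
top 497.9498865923996 324.4656287745958 237.05176285648824 [[0.061, -0.998, -0.004], [-0.972, -0.059, -0.23], [0.229, 0.018, -0.973]] [ 302.   25. 1213.]
tile_1 [([364.0, 302.0], 0.75, [431.0, -60.0]), ([312.0, 295.0], 0.55, [439.0, 67.0])]
cup_1 [([387.0, 240.0], 0.92, [588.0, -110.0]), ([252.0, 294.0], 0.84, [433.0, 215.0]), ([388.0, 201.0], 0.68, [690.0, -110.0]), ([241.0, 339.0], 0.68, [324.0, 229.0]), ([204.0, 304.0], 0.63, [402.0, 327.0])]
mat [([267.0, 224.0], 0.64, [612.0, 192.0])]
tray [([444.0, 217.0], 0.98, [656.0, -251.0])]
jar [([312.0, 155.0], 0.91, [803.0, 91.0])]
pot [([340.0, 155.0], 0.53, [809.0, 19.0])]
beaker [([374.0, 152.0], 0.87, [822.0, -68.0]), ([268.0, 226.0], 0.68, [607.0, 191.0])]
side 481.3668602028763 309.5262317876879 236.0339431058092 [[0.93, -0.369, 0.001], [-0.186, -0.471, -0.862], [0.318, 0.801, -0.506]] [ 243. -711.  547.]
tile_1 [([252.0, 264.0], 0.98, [436.0, 93.0]), ([269.0, 304.0], 0.79, [430.0, -43.0])]
cup_1 [([183.0, 226.0], 0.97, [330.0, 304.0]), ([353.0, 280.0], 0.84, [602.0, -33.0]), ([217.0, 202.0], 0.69, [429.0, 400.0]), ([239.0, 219.0]
[... 477 characters left out ...]
 376.]
{'time': 0.85, 'qpos': array([-1.26757656,  0.43449894,  0.02499179,  1.57320846, -0.01160744,
        1.13397624, -0.07509744]), 'joint_velocities': array([ 0.00052174,  0.00181596, -0.00045871,  0.00140581,  0.00058585,
        0.00058079, -0.0011981 ]), 'joint_torque': array([ 8.82654513e-05, -6.70219231e+01,  1.02364775e+00, -3.16564679e+01,
        1.52501481e-02,  2.22549963e-03, -3.12688678e-05]), 'ee_pos': array([246.75541071, 574.24097771, 303.92012019]), 'ee_rot': array([ 0.69259751,  0.14254235,  0.69259137, -0.14250458]), 'force': array([-0.37696259,  0.04961325,  0.14195878]), 'wrist_torque': array([ 0.05224587, -0.00206049,  0.00474852]), 'grip_width': 0.997693319332437}
```

View pics/top0.png

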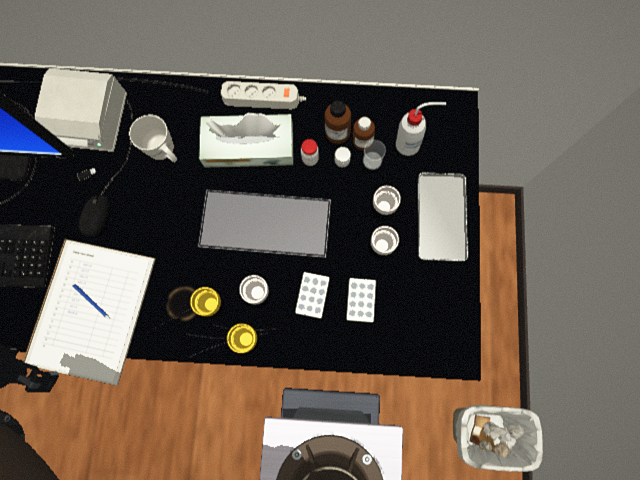

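View pics/side0.png

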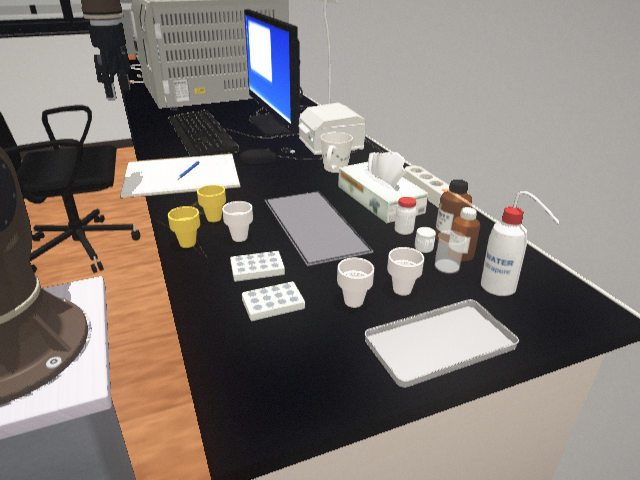

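View pics/wrist0.png

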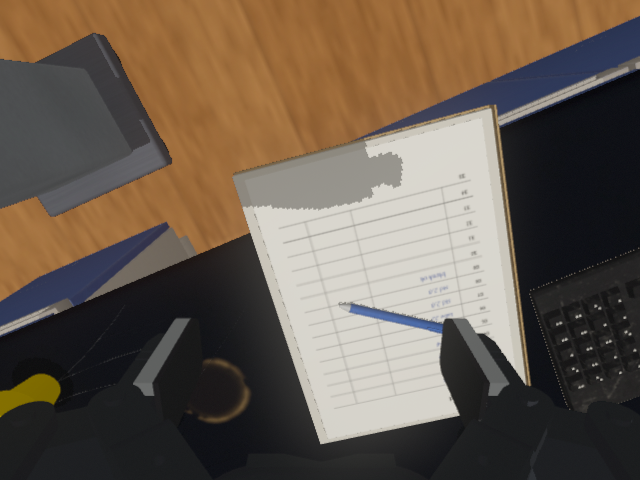

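Top view:
- **White cups, wanted:** (387,201), (386,240), (254,290).
- **Yellow look-alikes, leave alone:** (205,301), (242,339). The mug at (152,135), pot at (343,156) and beaker at (374,153) also resemble cups.
- **Tiles:** (312,295) and (361,300).
- **Mat and tray:** (266,223) and (443,216).

Next I'll fit poses by matching model outlines.

```bash
cat >> h.py <<'E'
from scipy.optimize import minimize
def hullmask(c,pts,sh=(480,640),s=4):
    P=np.array([proj(c,p) for p in pts])
    m=np.zeros((sh[0],sh[1]),np.uint8)
    h=cv2.convexHull(P.astype(np.float32))
    cv2.fillConvexPoly(m,np.round(h*16).astype(np.int32),255,cv2.LINE_AA,4)
    return m/255.
A=np.linspace(0,2*np.pi,40,endpoint=False)
def circ(x,y,z,r): return [(x+r*np.cos(a),y+r*np.sin(a),z) for a in A]
def cupmask(c,x,y,z0=0):
    return np.maximum(hullmask(c,circ(x,y,z0+75,32)+circ(x,y,z0+45,32)),hullmask(c,circ(x,y,z0+45,25.5)+circ(x,y,z0,17)))
def boxpts(x,y,yaw,L=100,W=64,z0=0,H=18):
    ca,sa=np.cos(yaw),np.sin(yaw)
    return [(x+ca*u*L/2-sa*v*W/2,y+sa*u*L/2+ca*v*W/2,z) for u in(-1,1) for v in(-1,1) for z in(z0,z0+H)]
def white(c,th=110):
    f=c['frame'].astype(int); return (((f.min(2)>th)&((f.max(2)-f.min(2))<50))).astype(float)
def fit(cams,maskfn,x0,win=70,step=12):
    ims=[]
    for c in cams:
        u,v=proj(c,(x0[0],x0[1],30)); w=white(c); m=np.zeros_like(w)
        cv2.circle(m,(int(u),int(v)),win if np.isscalar(win) else win,1,-1); 
        ims.append((c,w,m))
    def cost(p):
        return sum((np.abs(maskfn(c,p)-w)*m).sum() for c,w,m in ims)
    best=None
    r=minimize(cost,x0,method='Nelder-Mead',options=dict(initial_simplex=[x0]+[np.array(x0)+np.eye(len(x0))[i]*(step if i<2 else .2) for i in range(len(x0))],xatol=.05,fatol=.1))
    return r.x,r.fun
E
python3 - <<'E'
from h import *
ct=cap('top');cs=cap('side')
for p in [(588,-110),(690,-110),(433,215)]:
    p=(p[0]-10,p[1]+3)
    for cams in ([ct],[cs],[ct,cs]):
        print('cup',fit(cams,lambda c,p:cupmask(c,*p[:2]),p,win=26 if cams[0] is ct and len(cams)==1 else 34))
for p in [(431,-60,-.05),(439,67,.1)]:
    for cams in ([ct],[cs],[ct,cs]):
        print('tile',fit(cams,lambda c,p:hullmask(c,boxpts(*p)),p,win=34))
for n,c in(('top',ct),):
    for q in [(208,191),(331,200),(327,257),(199,246)]: print('mat',np.round(ray(c,q,4)))
    for q in [(420,174),(464,174),(467,260),(419,259)]: print('tray',np.round(ray(c,q,15)))
f=ct['frame'][170:350,180:480]; cv2.imwrite('pics/crop1.png',cv2.resize(f,None,fx=2.6,fy=2.6,interpolation=2))
E
```

```text
cup (array([575.68502134, -96.84077179]), np.float64(88.95294117647057))
cup (array([574.971965  , -90.56136664]), np.float64(66.63529411764706))
cup (array([573.78496647, -94.28509331]), np.float64(326.64313725490194))
cup (array([675.3563062 , -97.77244353]), np.float64(102.47843137254903))
cup (array([676.44617817, -91.84508661]), np.float64(161.31764705882352))
cup (array([675.19804471, -95.05583834]), np.float64(531.2117647058823))
cup (array([438.33848875, 202.31483157]), np.float64(73.52156862745097))
cup (array([439.01248097, 208.66841567]), np.float64(93.38823529411765))
cup (array([439.05533695, 204.26028633]), np.float64(195.79607843137256))
tile (array([ 4.35593126e+02, -5.02023928e+01, -2.94524895e-02]), np.float64(101.37647058823529))
tile (array([ 4.34932442e+02, -4.62735536e+01, -6.34859168e-02]), np.float64(663.8235294117646))
tile (array([ 4.35569747e+02, -4.87695214e+01, -2.77458208e-02]), np.float64(786.5372549019608))
tile (array([ 4.40238133e+02,  6.76872949e+01, -1.43694262e-01]), np.float64(98.94117647058823))
tile (array([ 4.40386203e+02,  7.32463868e+01, -1.54402214e-01]), np.float64(385.4745098039216))
tile (array([ 4.39925809e+02,  6.89106899e+01, -1.38184258e-01]), np.float64(517.9490196078432))
mat [688. 350.   4.]
mat [683.  36.   4.]
mat [536.  37.   4.]
mat [544. 356.   4.]
tray [ 762. -186.   15.]
tray [ 769. -298.   15.]
tray [ 547. -305.   15.]
tray [ 542. -188.   15.]
```

View pics/crop1.png

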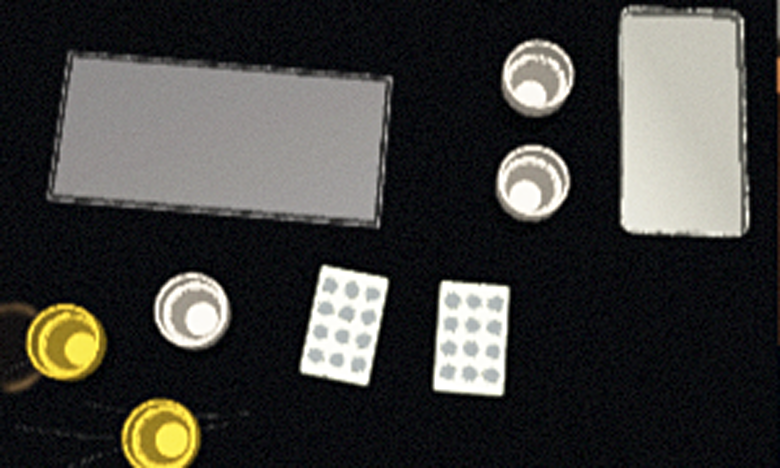

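```bash
cat >> h.py <<'E'
from scipy.spatial.transform import Rotation as Ro
def rel(xyz,jaw_deg=None):
    s=env.state(); q=s['ee_rot']; R=Ro.from_quat([q[1],q[2],q[3],q[0]]).as_matrix()
    off=R.T@(np.array(xyz)-s['ee_pos'])/10
    y=R[:,1]; cur=np.degrees(np.arctan2(y[1],y[0]))
    roll=None
    if jaw_deg is not None:
        d=(jaw_deg-cur+90)%180-90; roll=-d   # tool x points down
    return np.round(off,2).tolist(),None if roll is None else round(roll,1),'jawdir %.1f'%cur
def st():
    s=env.state(); return round(s['time'],2),np.round(s['ee_pos'],1),np.round(s['force'],1),round(s['grip_width'],3),np.round(s['qpos'],2)
E
python3 - <<'E'
from h import *
q=env.state()['ee_rot'];print(np.round(Ro.from_quat([q[1],q[2],q[3],q[0]]).as_matrix(),3))
for z in (250,120): print(rel((574.5,-94.5,z),90))
E
```

```text
[[-0.     0.395  0.919]
 [ 0.     0.919 -0.395]
 [-1.     0.    -0.   ]]
([5.39, -48.5, 56.52], np.float64(-23.3), 'jawdir 66.7')
([18.39, -48.5, 56.52], np.float64(-23.3), 'jawdir 66.7')
```

>>> {"op": "jog_arm", "data": {
  "motion": [
    {"offset": [5.4,-48.5,56.5],"roll": -23.3,"jaw": 1},
    {"offset": [5.4,-48.5,56.5],"roll": -23.3,"jaw": 1},
    {"offset": [5.4,-48.5,56.5],"roll": -23.3,"jaw": 1},
    {"offset": [5.4,-48.5,56.5],"roll": -23.3,"jaw": 1},
    {"offset": [5.4,-48.5,56.5],"roll": -23.3,"jaw": 1},
    {"offset": [5.4,-48.5,56.5],"roll": -23.3,"jaw": 1},
    {"offset": [5.4,-48.5,56.5],"roll": -23.3,"jaw": 1},
    {"offset": [5.4,-48.5,56.5],"roll": -23.3,"jaw": 1},
    {"offset": [5.4,-48.5,56.5],"roll": -23.3,"jaw": 1},
    {"offset": [5.4,-48.5,56.5],"roll": -23.3,"jaw": 1},
    {"offset": [5.4,-48.5,56.5],"roll": -23.3,"jaw": 1},
    {"offset": [5.4,-48.5,56.5],"roll": -23.3,"jaw": 1},
    {"offset": [5.4,-48.5,56.5],"roll": -23.3,"jaw": 1},
    {"offset": [5.4,-48.5,56.5],"roll": -23.3,"jaw": 1},
    {"offset": [5.4,-48.5,56.5],"roll": -23.3,"jaw": 1},
    {"offset": [5.4,-48.5,56.5],"roll": -23.3,"jaw": 1}
  ]
}}

```text
time: 2.95
ee_pos: [574.2, -93.0, 250.2]
ee_rot: [0.707, -0.001, 0.707, 0.001]
force: [0.2, 0.4, 0.6]
grip_width: 0.999
```

```bash
python3 - <<'E'
from h import *
print(st(),rel((574.5,-94.5,120),90))
c=cap('wrist','w1'); 
m=c['frame'].copy()
for p in [(574.5,-94.5),(675.5,-95)]:
    P=np.array([proj(c,q) for q in circ(*p,75,32)]);cv2.polylines(m,[np.round(P).astype(int)],True,(0,0,255))
cv2.imwrite('pics/w1.png',m)
E
```

```text
(2.95, array([574.2, -93. , 250.2]), array([0.2, 0.4, 0.6]), 0.999, array([-0.1 ,  0.42,  0.23,  1.76, -0.11,  0.97,  1.75])) ([13.02, -0.15, 0.02], np.float64(0.2), 'jawdir 90.2')
```

View pics/w1.png

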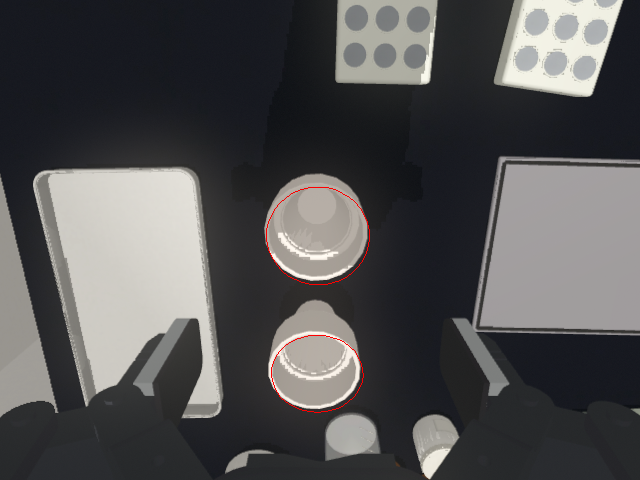

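The wrist view shows both white cups with their rims within about 3 mm of the fitted circles at (317,235) and (317,374). Neither is yellow, so I'm gripping the nearer one.

>>> {"op": "jog_arm", "data": {
  "motion": [
    {"offset": [6,-0.1,-0.1],"roll": 0,"jaw": 1},
    {"offset": [10,-0.1,-0.1],"roll": 0,"jaw": 1},
    {"offset": [13,-0.1,-0.1],"roll": 0,"jaw": 1},
    {"offset": [13,-0.1,-0.1],"roll": 0,"jaw": 1},
    {"offset": [13,-0.1,-0.1],"roll": 0,"jaw": 0},
    {"offset": [13,-0.1,-0.1],"roll": 0,"jaw": 0},
    {"offset": [13,-0.1,-0.1],"roll": 0,"jaw": 0},
    {"offset": [13,-0.1,-0.1],"roll": 0,"jaw": 0},
    {"offset": [13,-0.1,-0.1],"roll": 0,"jaw": 0},
    {"offset": [13,-0.1,-0.1],"roll": 0,"jaw": 0}
  ],
  "grip_force": 30
}}

```text
time: 4.25
ee_pos: [574.5, -95.5, 121.8]
ee_rot: [0.708, -0.0, 0.706, 0.0]
force: [-1.1, 0.2, 7.2]
grip_width: 0.741
```

```bash
python3 - <<'E'
from h import *
print(st())
for z in (220,125): print(rel((650,-244,z),90))
E
```

```text
(4.25, array([574.5, -95.5, 121.8]), array([-1.1,  0.2,  7.2]), 0.741, array([-0.06,  0.58,  0.19,  1.88, -0.16,  0.7 ,  1.8 ]))
([-9.79, -14.86, 7.57], np.float64(0.0), 'jawdir 90.0')
([-0.29, -14.86, 7.54], np.float64(0.0), 'jawdir 90.0')
```

>>> {"op": "jog_arm", "data": {
  "motion": [
    {"offset": [-5,0,0],"roll": 0,"jaw": 0},
    {"offset": [-8,-4,2],"roll": 0,"jaw": 0},
    {"offset": [-8,-9,5],"roll": 0,"jaw": 0},
    {"offset": [-8,-14.9,7.6],"roll": 0,"jaw": 0},
    {"offset": [-8,-14.9,7.6],"roll": 0,"jaw": 0},
    {"offset": [-8,-14.9,7.6],"roll": 0,"jaw": 0},
    {"offset": [-4,-14.9,7.6],"roll": 0,"jaw": 0},
    {"offset": [-1.5,-14.9,7.6],"roll": 0,"jaw": 0},
    {"offset": [-0.6,-14.9,7.6],"roll": 0,"jaw": 0},
    {"offset": [-0.3,-14.9,7.6],"roll": 0,"jaw": 0},
    {"offset": [-0.2,-14.9,7.6],"roll": 0,"jaw": 0},
    {"offset": [-0.2,-14.9,7.6],"roll": 0,"jaw": 0}
  ]
}}

```text
time: 5.75
ee_pos: [650.3, -244.0, 123.3]
ee_rot: [0.708, -0.0, 0.706, 0.001]
force: [-0.9, 3.2, 4.6]
grip_width: 0.745
```

```bash
python3 - <<'E'
from h import *
print(st())
c=cap('side'); cv2.imwrite('pics/s2.png',cv2.resize(c['frame'][180:420,300:620],None,fx=2.4,fy=2.4))
E
```

```text
(5.75, array([ 650.3, -244. ,  123.3]), array([-0.9,  3.2,  4.6]), 0.745, array([ 0.15,  0.72,  0.21,  1.57, -0.18,  0.87,  2.  ]))
```

View pics/s2.png

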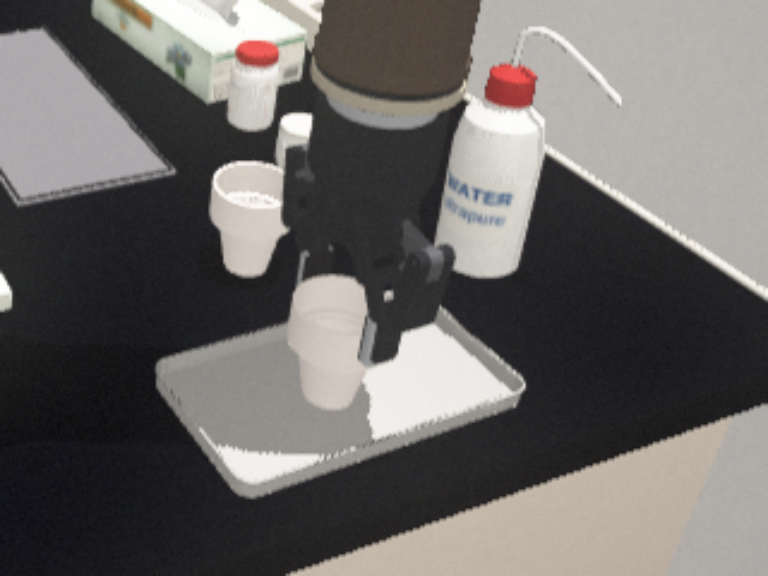

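The first cup stands in the tray, its foot at about (330,400) in the crop. I'll release it and go to the second.

>>> {"op": "jog_arm", "data": {
  "motion": [
    {"offset": [0,0,0],"roll": 0,"jaw": 1},
    {"offset": [0,0,0],"roll": 0,"jaw": 1},
    {"offset": [0,0,0],"roll": 0,"jaw": 1},
    {"offset": [0,0,0],"roll": 0,"jaw": 1},
    {"offset": [-5,0,0],"roll": 0,"jaw": 1},
    {"offset": [-10,0,0],"roll": 0,"jaw": 1},
    {"offset": [-10,6,1],"roll": 0,"jaw": 1},
    {"offset": [-10,12,2],"roll": 0,"jaw": 1},
    {"offset": [-10,14.9,2.5],"roll": 0,"jaw": 1},
    {"offset": [-10,14.9,2.5],"roll": 0,"jaw": 1},
    {"offset": [-10,14.9,2.5],"roll": 0,"jaw": 1}
  ]
}}

```text
time: 7.18
ee_pos: [674.1, -96.6, 221.9]
ee_rot: [0.707, -0.0, 0.707, -0.0]
force: [0.4, -0.9, 0.6]
grip_width: 1.0
```

```bash
python3 - <<'E'
from h import *
ct=cap('top');cs=cap('side')
print(st(),rel((675,-95,121),90))
for cams in ([ct],[cs]): print('cup tray',fit(cams,lambda c,p:cupmask(c,*p[:2]),(650,-244),win=26,step=5))
cv2.imwrite('pics/t3.png',cv2.resize(ct['frame'][150:350,180:500],None,fx=2.4,fy=2.4))
c=cap('wrist'); 
m=c['frame'].copy()
for p in [(674.5,-95),(650,-244)]:
    P=np.array([proj(c,q) for q in circ(*p,75,32)]);cv2.polylines(m,[np.round(P).astype(int)],True,(0,0,255))
cv2.imwrite('pics/w3.png',m)
E
```

```text
(7.28, array([674. , -97.4, 221.9]), array([-0. , -0.8,  0.4]), 1.002, array([-0.08,  0.6 ,  0.23,  1.53, -0.15,  1.03,  1.76])) ([10.09, 0.25, 0.1], np.float64(-0.1), 'jawdir 89.9')
cup tray (array([ 686.98750377, -283.72175121]), np.float64(512.5960784313725))
cup tray (array([ 632.52098316, -264.47754953]), np.float64(224.0))
```

View pics/w3.png

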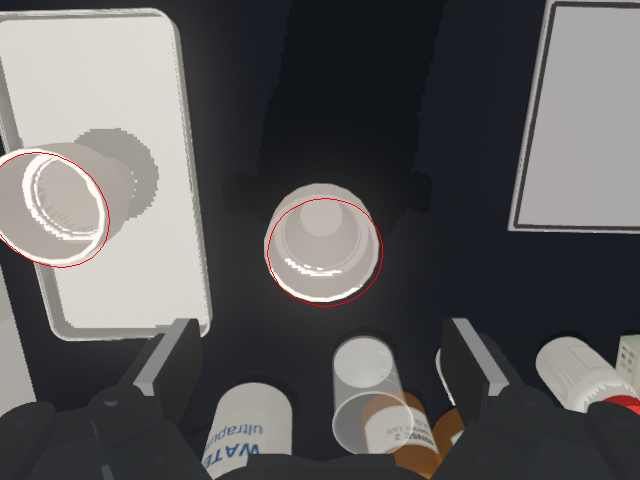

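View pics/t3.png

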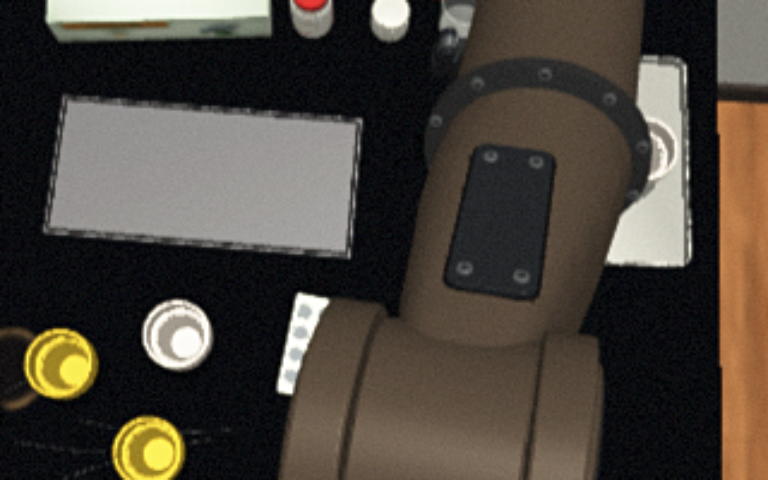

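The wrist view puts cup B's rim at about (322,250), within 2–3 mm of the fit. The tray cup's rim at (52,207) matches too.

>>> {"op": "jog_arm", "data": {
  "motion": [
    {"offset": [5,0,-0.2],"roll": 0,"jaw": 1},
    {"offset": [8,0,-0.2],"roll": 0,"jaw": 1},
    {"offset": [10,0,-0.2],"roll": 0,"jaw": 1},
    {"offset": [10,0,-0.2],"roll": 0,"jaw": 1},
    {"offset": [10,0,-0.2],"roll": 0,"jaw": 0},
    {"offset": [10,0,-0.2],"roll": 0,"jaw": 0},
    {"offset": [10,0,-0.2],"roll": 0,"jaw": 0},
    {"offset": [10,0,-0.2],"roll": 0,"jaw": 0},
    {"offset": [10,0,-0.2],"roll": 0,"jaw": 0},
    {"offset": [6,0,-0.2],"roll": 0,"jaw": 0},
    {"offset": [2,0,-0.2],"roll": 0,"jaw": 0},
    {"offset": [-1,0,-0.2],"roll": 0,"jaw": 0},
    {"offset": [-1,-5,-1],"roll": 0,"jaw": 0},
    {"offset": [-1,-10,-2],"roll": 0,"jaw": 0},
    {"offset": [-1,-14.9,-2.7],"roll": 0,"jaw": 0},
    {"offset": [-1,-14.9,-2.7],"roll": 0,"jaw": 0},
    {"offset": [-1,-14.9,-2.7],"roll": 0,"jaw": 0}
  ]
}}

```text
time: 9.45
ee_pos: [647.6, -243.9, 232.2]
ee_rot: [0.707, 0.0, 0.707, 0.0]
force: [0.7, 0.6, -0.2]
grip_width: 0.749
```

```bash
python3 - <<'E'
from h import *
print(st())
c=cap('wrist','w4');c=cap('side'); cv2.imwrite('pics/s4.png',cv2.resize(c['frame'][180:420,300:620],None,fx=2.4,fy=2.4))
E
```

```text
(9.45, array([ 647.6, -243.9,  232.2]), array([ 0.7,  0.6, -0.2]), 0.749, array([ 0.13,  0.61,  0.24,  1.49, -0.16,  1.07,  1.98]))
```

View pics/s4.png

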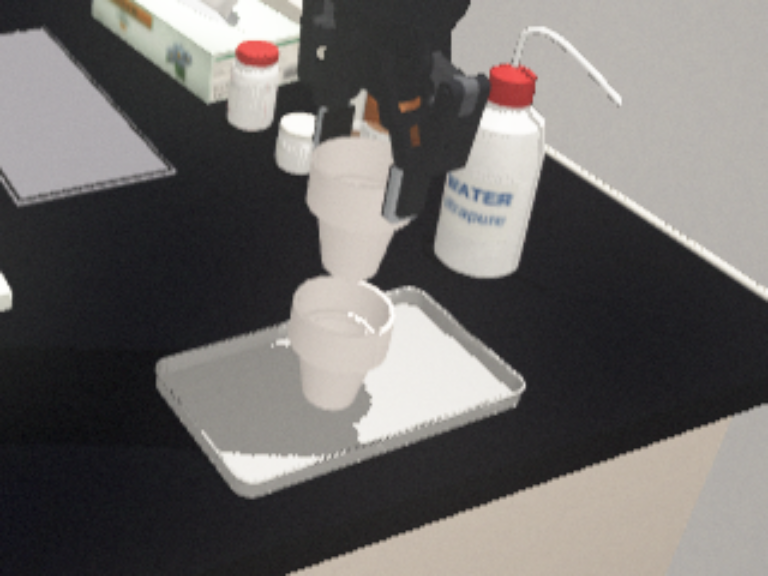

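View pics/w4.png

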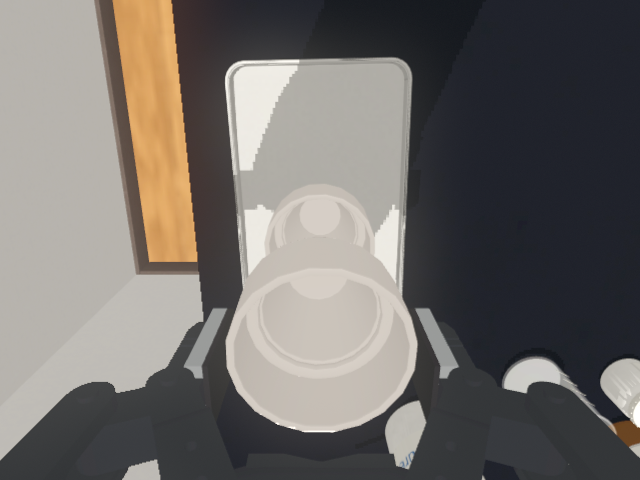

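```bash
python3 - <<'E'
from h import *
c=cap('side'); w=cap('wrist')
m=cv2.resize(c['frame'],None,fx=3,fy=3); mw=w['frame'].copy()
# held cup foot height: grasp TCP z122 ->foot 0 ; now 232 -> 110
for (x,y,z0,col) in [(648,-241,1,(0,0,255)),(648,-241,110.5,(0,255,0))]:
    for z,r in((75,32),(45,32),(0,17)):
        P=np.array([proj(c,q) for q in circ(x,y,z0+z,r)])*3+1;cv2.polylines(m,[np.round(P).astype(int)],True,col)
        P=np.array([proj(w,q) for q in circ(x,y-3,z0+z,r)]);cv2.polylines(mw,[np.round(P).astype(int)],True,col)
cv2.imwrite('pics/s5.png',m[640:1120,1180:1700]); cv2.imwrite('pics/w5.png',mw[150:450,180:460])
a=cv2.resize(m[640:1120,1180:1620],(440,480)); b=cv2.resize(mw[150:450,180:460],(360,386)); o=np.zeros((480,800,3),np.uint8); o[:,:440]=a;o[:386,440:]=b;cv2.imwrite('pics/sw5.png',o)
E
```

```text
(no output)
```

View pics/sw5.png

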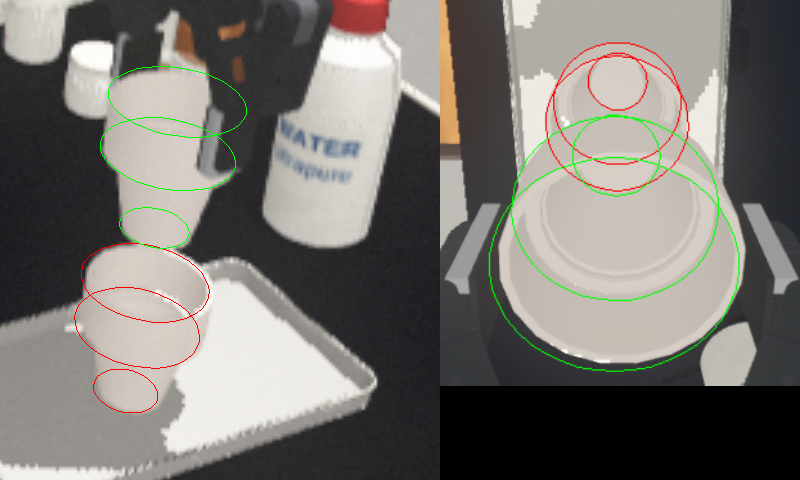

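The held cup and the tray cup have the same small offset from the model in both views, so they are aligned. Lowering to nest.

>>> {"op": "jog_arm", "data": {
  "motion": [
    {"offset": [3,0,0],"roll": 0,"jaw": 0},
    {"offset": [4.5,0,0],"roll": 0,"jaw": 0},
    {"offset": [5.5,0,0],"roll": 0,"jaw": 0},
    {"offset": [6.3,0,0],"roll": 0,"jaw": 0},
    {"offset": [7,0,0],"roll": 0,"jaw": 0},
    {"offset": [7.4,0,0],"roll": 0,"jaw": 0},
    {"offset": [7.7,0,0],"roll": 0,"jaw": 0},
    {"offset": [7.9,0,0],"roll": 0,"jaw": 0},
    {"offset": [7.9,0,0],"roll": 0,"jaw": 0}
  ]
}}

```text
time: 10.78
ee_pos: [648.7, -243.6, 155.2]
ee_rot: [0.708, -0.0, 0.706, 0.001]
force: [-3.0, 3.4, 13.7]
grip_width: 0.742
```

```bash
python3 - <<'E'
from h import *
print(st())
c=cap('side'); cv2.imwrite('pics/s6.png',cv2.resize(c['frame'][220:400,400:560],None,fx=3,fy=3))
E
```

```text
(10.78, array([ 648.7, -243.6,  155.2]), array([-3. ,  3.4, 13.7]), 0.742, array([ 0.15,  0.68,  0.22,  1.56, -0.18,  0.92,  2.  ]))
```

View pics/s6.png

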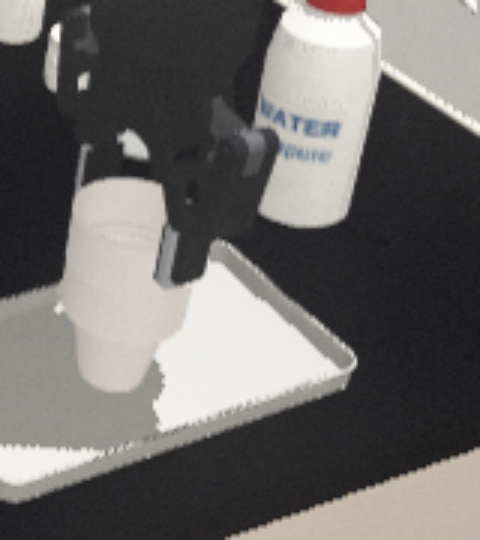

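>>> {"op": "jog_arm", "data": {
  "motion": [
    {"offset": [0,0,0],"roll": 0,"jaw": 1},
    {"offset": [0,0,0],"roll": 0,"jaw": 1},
    {"offset": [0,0,0],"roll": 0,"jaw": 1},
    {"offset": [0,0,0],"roll": 0,"jaw": 1},
    {"offset": [-4,0,0],"roll": 0,"jaw": 1},
    {"offset": [-9,0,0],"roll": 0,"jaw": 1},
    {"offset": [-9,44.8,-20.8],"roll": 30,"jaw": 1},
    {"offset": [-9,44.8,-20.8],"roll": 30,"jaw": 1},
    {"offset": [-9,44.8,-20.8],"roll": 30,"jaw": 1},
    {"offset": [-9,44.8,-20.8],"roll": 30,"jaw": 1},
    {"offset": [-9,44.8,-20.8],"roll": 30,"jaw": 1},
    {"offset": [-9,44.8,-20.8],"roll": 30,"jaw": 1},
    {"offset": [-9,44.8,-20.8],"roll": 30,"jaw": 1},
    {"offset": [-9,44.8,-20.8],"roll": 30,"jaw": 1},
    {"offset": [-9,44.8,-20.8],"roll": 30,"jaw": 1},
    {"offset": [-9,44.8,-20.8],"roll": 30,"jaw": 1},
    {"offset": [-9,44.8,-20.8],"roll": 30,"jaw": 1},
    {"offset": [-9,44.8,-20.8],"roll": 30,"jaw": 1}
  ]
}}

```text
time: 13.08
ee_pos: [439.7, 202.3, 242.9]
ee_rot: [0.683, 0.184, 0.683, -0.184]
force: [0.4, -0.1, -0.3]
grip_width: 1.004
```

```bash
python3 - <<'E'
from h import *
print(st(),rel((439,204,122),60))
ct=cap('top');cs=cap('side')
def two(c,p): return np.maximum(cupmask(c,*p[:2],1),cupmask(c,*p[:2],31))
w=cap('wrist'); mw=w['frame'].copy()
for z in (75,45):
    P=np.array([proj(w,q) for q in circ(439,204,z,32)]);cv2.polylines(mw,[np.round(P).astype(int)],True,(0,0,255))
cv2.imwrite('pics/w7.png',mw)
o=np.zeros((480,800,3),np.uint8)
ms=cv2.resize(cs['frame'],None,fx=3,fy=3)
for z0 in(1,31):
  for z,r in((75,32),(45,32),(0,17)):
    P=np.array([proj(cs,q) for q in circ(648,-240,z0+z,r)])*3+1;cv2.polylines(ms,[np.round(P).astype(int)],True,(0,0,255))
o[:,:400]=ms[680:1160,1180:1580]; 
mt=cv2.resize(ct['frame'],None,fx=4,fy=4)
for z0 in(1,31):
  for z,r in((75,32),(45,32),(0,17)):
    P=np.array([proj(ct,q) for q in circ(648,-246,z0+z,r)])*4+1;cv2.polylines(mt,[np.round(P).astype(int)],True,(0,0,255))
o[:,400:]=mt[620:1100,1580:1980]
cv2.imwrite('pics/st7.png',o)
E
```

```text
(13.07, array([439.7, 202.3, 242.9]), array([ 0.4, -0.1, -0.3]), 1.004, array([-0.77,  0.27,  0.29,  2.01, -0.1 ,  0.88,  0.61])) ([12.09, 0.12, -0.15], np.float64(-0.1), 'jawdir 59.9')
```

View pics/w7.png

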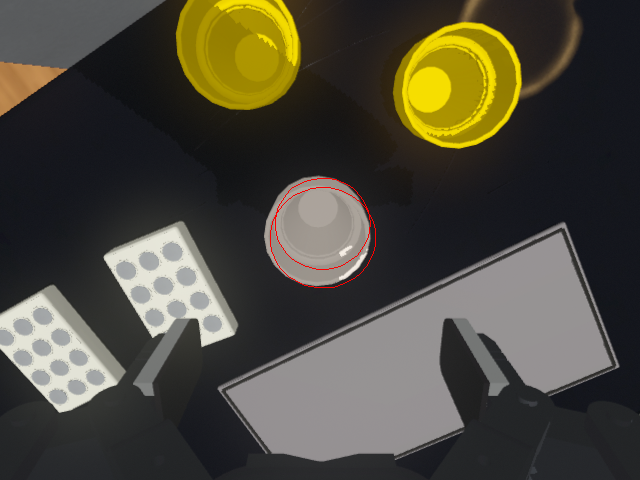

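View pics/st7.png

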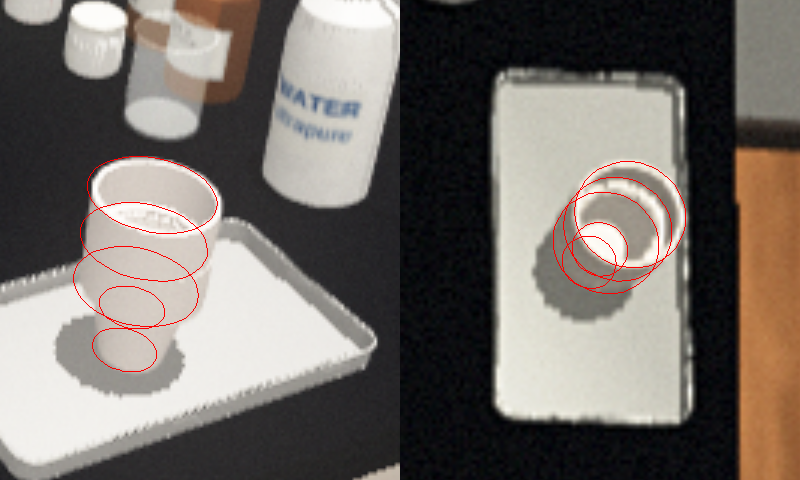

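The two cups are nested upright in the tray. Cup C's rim at (319,235) is within 3 mm of the fit, and the yellow cups at (238,52) and (458,85) are clear of the fingers.

>>> {"op": "jog_arm", "data": {
  "motion": [
    {"offset": [6,0.1,-0.1],"roll": 0,"jaw": 1},
    {"offset": [10,0.1,-0.1],"roll": 0,"jaw": 1},
    {"offset": [12.1,0.1,-0.1],"roll": 0,"jaw": 1},
    {"offset": [12.1,0.1,-0.1],"roll": 0,"jaw": 1},
    {"offset": [12.1,0.1,-0.1],"roll": 0,"jaw": 0},
    {"offset": [12.1,0.1,-0.1],"roll": 0,"jaw": 0},
    {"offset": [12.1,0.1,-0.1],"roll": 0,"jaw": 0},
    {"offset": [12.1,0.1,-0.1],"roll": 0,"jaw": 0},
    {"offset": [12.1,0.1,-0.1],"roll": 0,"jaw": 0},
    {"offset": [8,0.1,-0.1],"roll": 0,"jaw": 0},
    {"offset": [3,0.1,-0.1],"roll": 0,"jaw": 0},
    {"offset": [-2,0.1,-0.1],"roll": 0,"jaw": 0}
  ]
}}

```text
time: 14.72
ee_pos: [438.6, 204.8, 265.0]
ee_rot: [0.683, 0.183, 0.683, -0.182]
force: [0.6, 0.9, -1.1]
grip_width: 0.731
```

```bash
python3 - <<'E'
from h import *
print(st(),rel((647.5,-244.2,265),90))
E
```

```text
(14.72, array([438.6, 204.8, 265. ]), array([ 0.6,  0.9, -1.1]), 0.731, array([-0.8 ,  0.25,  0.31,  1.98, -0.09,  0.93,  0.6 ])) ([-0.01, -28.47, 40.52], np.float64(-30.0), 'jawdir 60.0')
```

>>> {"op": "jog_arm", "data": {
  "motion": [
    {"offset": [0,-28.5,40.5],"roll": -30,"jaw": 0},
    {"offset": [0,-28.5,40.5],"roll": -30,"jaw": 0},
    {"offset": [0,-28.5,40.5],"roll": -30,"jaw": 0},
    {"offset": [0,-28.5,40.5],"roll": -30,"jaw": 0},
    {"offset": [0,-28.5,40.5],"roll": -30,"jaw": 0},
    {"offset": [0,-28.5,40.5],"roll": -30,"jaw": 0},
    {"offset": [0,-28.5,40.5],"roll": -30,"jaw": 0},
    {"offset": [0,-28.5,40.5],"roll": -30,"jaw": 0},
    {"offset": [0,-28.5,40.5],"roll": -30,"jaw": 0},
    {"offset": [0,-28.5,40.5],"roll": -30,"jaw": 0},
    {"offset": [0,-28.5,40.5],"roll": -30,"jaw": 0},
    {"offset": [0,-28.5,40.5],"roll": -30,"jaw": 0},
    {"offset": [0,-28.5,40.5],"roll": -30,"jaw": 0}
  ]
}}

```text
time: 16.35
ee_pos: [647.4, -243.1, 263.2]
ee_rot: [0.707, -0.001, 0.707, 0.001]
force: [-0.3, -0.5, -0.3]
grip_width: 0.729
```

```bash
python3 - <<'E'
from h import *
print(st(),rel((647.5,-244.2,265),90))
c=cap('side'); w=cap('wrist')
m=cv2.resize(c['frame'],None,fx=3,fy=3)
mw=w['frame'].copy()
for (x,y,z0,col) in [(648,-241,31,(0,0,255)),(648,-241,143,(0,255,0))]:
    for z,r in((75,32),(45,32),(0,17)):
        P=np.array([proj(c,q) for q in circ(x,y,z0+z,r)])*3+1;cv2.polylines(m,[np.round(P).astype(int)],True,col)
        P=np.array([proj(w,q) for q in circ(x,y-3,z0+z,r)]);cv2.polylines(mw,[np.round(P).astype(int)],True,col)
a=m[580:1060,1180:1620]; b=cv2.resize(mw[150:450,180:460],(360,386)); o=np.zeros((480,800,3),np.uint8); o[:,:440]=a;o[:386,440:]=b;cv2.imwrite('pics/sw8.png',o)
E
```

```text
(16.35, array([ 647.4, -243.1,  263.2]), array([-0.3, -0.5, -0.3]), 0.729, array([ 0.07,  0.59,  0.35,  1.46, -0.21,  1.13,  2.03])) ([-0.18, -0.11, 0.01], np.float64(0.1), 'jawdir 90.1')
```

View pics/sw8.png

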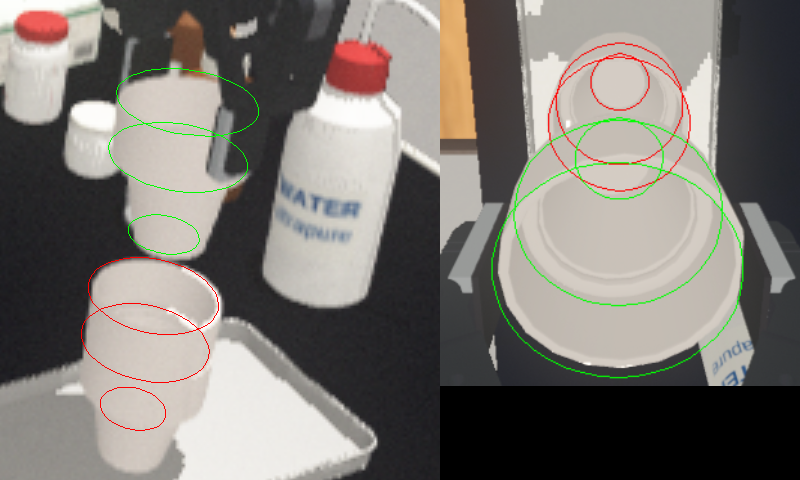

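Still aligned over the stack. Lowering.

>>> {"op": "jog_arm", "data": {
  "motion": [
    {"offset": [3,0,0],"roll": 0,"jaw": 0},
    {"offset": [4.5,0,0],"roll": 0,"jaw": 0},
    {"offset": [5.5,0,0],"roll": 0,"jaw": 0},
    {"offset": [6.3,0,0],"roll": 0,"jaw": 0},
    {"offset": [7,0,0],"roll": 0,"jaw": 0},
    {"offset": [7.4,0,0],"roll": 0,"jaw": 0},
    {"offset": [7.7,0,0],"roll": 0,"jaw": 0},
    {"offset": [8,0,0],"roll": 0,"jaw": 0},
    {"offset": [8.2,0,0],"roll": 0,"jaw": 0},
    {"offset": [8.2,0,0],"roll": 0,"jaw": 0}
  ]
}}

```text
time: 17.7
ee_pos: [648.7, -244.0, 183.3]
ee_rot: [0.708, -0.0, 0.706, 0.001]
force: [-1.7, 3.0, 13.5]
grip_width: 0.727
```

```bash
python3 - <<'E'
from h import *
print(st())
c=cap('side'); cv2.imwrite('pics/s9.png',cv2.resize(c['frame'][200:380,400:560],None,fx=3,fy=3))
E
```

```text
(17.7, array([ 648.7, -244. ,  183.3]), array([-1.7,  3. , 13.5]), 0.727, array([ 0.08,  0.66,  0.32,  1.54, -0.24,  0.97,  2.05]))
```

View pics/s9.png

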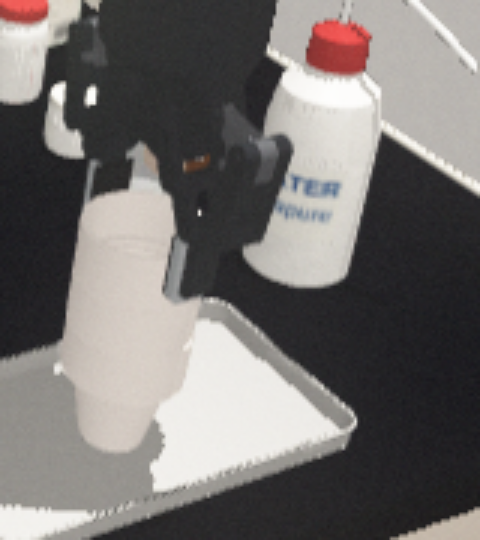

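>>> {"op": "jog_arm", "data": {
  "motion": [
    {"offset": [0,0,0],"roll": 0,"jaw": 1},
    {"offset": [0,0,0],"roll": 0,"jaw": 1},
    {"offset": [0,0,0],"roll": 0,"jaw": 1},
    {"offset": [0,0,0],"roll": 0,"jaw": 1},
    {"offset": [-5,0,0],"roll": 0,"jaw": 1},
    {"offset": [-9,0,0],"roll": 0,"jaw": 1},
    {"offset": [-9,4,-4],"roll": 0,"jaw": 1},
    {"offset": [-9,8,-8],"roll": 0,"jaw": 1},
    {"offset": [-7,13,-12],"roll": 0,"jaw": 1},
    {"offset": [-5,19.5,-17.4],"roll": 0,"jaw": 1},
    {"offset": [-5,19.5,-17.4],"roll": 0,"jaw": 1},
    {"offset": [-5,19.5,-17.4],"roll": 0,"jaw": 1},
    {"offset": [-5,19.5,-17.4],"roll": 0,"jaw": 1}
  ]
}}

```text
time: 19.38
ee_pos: [474.0, -50.1, 231.4]
ee_rot: [0.708, -0.0, 0.707, 0.0]
force: [0.3, -0.1, 0.3]
grip_width: 0.998
```

```bash
python3 - <<'E'
from h import *
print(st())
ct=cap('top');cs=cap('side'); w=cap('wrist')
for p in [(435.5,-48.5,-.03),(440,70,-.14)]:
    print('side',fit([cs],lambda c,p:hullmask(c,boxpts(*p)),p,win=34)); 
mw=w['frame'].copy()
for p in [(435.5,-48.5,-.03),(440,70,-.14)]:
    P=np.array([proj(w,q) for q in boxpts(*p)])[[1,3,7,5]];cv2.polylines(mw,[np.round(P).astype(int)],True,(0,0,255))
cv2.imwrite('pics/w10.png',mw)
o=np.zeros((480,800,3),np.uint8)
o[:,:400]=cv2.resize(cs['frame'],None,fx=3,fy=3)[580:1060,1180:1580]; 
o[:,400:]=cv2.resize(ct['frame'],None,fx=4,fy=4)[620:1100,1580:1980]
cv2.imwrite('pics/st10.png',o)
E
```

```text
(19.38, array([474. , -50.1, 231.4]), array([ 0.3, -0.1,  0.3]), 0.998, array([-0.27,  0.28,  0.32,  2.04, -0.12,  0.84,  1.69]))
side (array([ 4.34910159e+02, -4.78307340e+01, -5.06458010e-02]), np.float64(900.8509803921568))
side (array([ 4.40047296e+02,  7.22398737e+01, -1.65190810e-01]), np.float64(142.38431372549022))
```

View pics/w10.png

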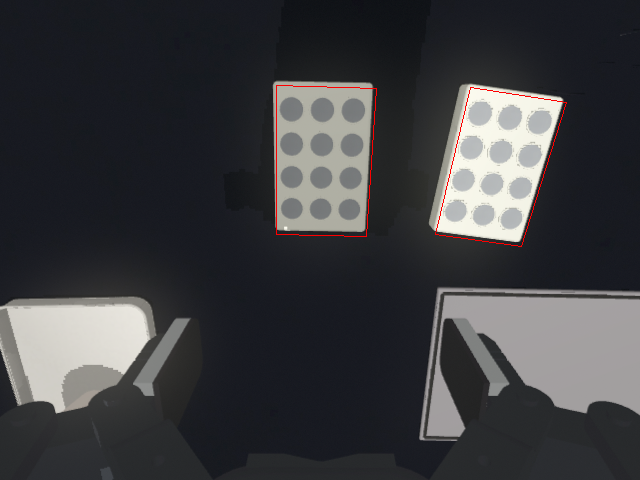

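View pics/st10.png

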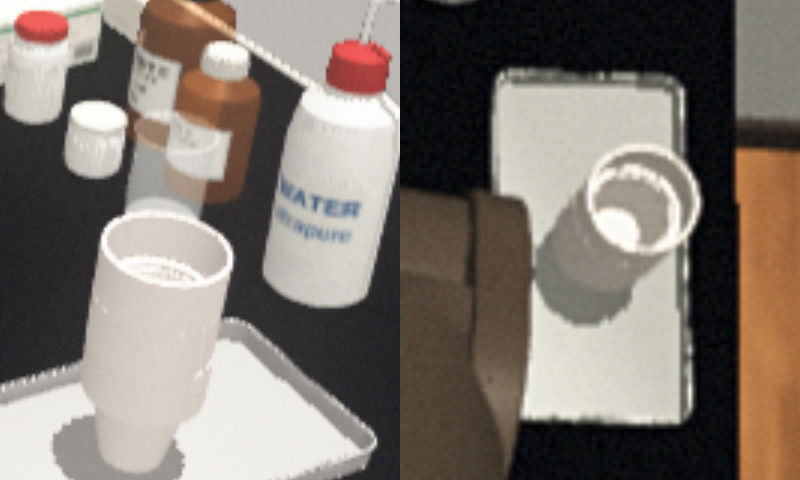

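All three cups are stacked straight. Tile 1 sits at (323,157) in the wrist view, within 2 mm of the fit. I'll grip it 14 mm from its far end, across the 64 mm width.

>>> {"op": "jog_arm", "data": {
  "motion": [
    {"offset": [6,0,-0.4],"roll": 1.7,"jaw": 1},
    {"offset": [11,0,-0.4],"roll": 1.7,"jaw": 1},
    {"offset": [14,0,-0.4],"roll": 1.7,"jaw": 1},
    {"offset": [15.5,0,-0.4],"roll": 1.7,"jaw": 1},
    {"offset": [16,0,-0.4],"roll": 1.7,"jaw": 1},
    {"offset": [16,0,-0.4],"roll": 1.7,"jaw": 1},
    {"offset": [16,0,-0.4],"roll": 1.7,"jaw": 1}
  ],
  "grip_force": 30
}}

```text
time: 20.4
ee_pos: [469.9, -49.5, 71.9]
ee_rot: [0.708, 0.01, 0.706, -0.01]
force: [0.6, -0.1, 0.4]
grip_width: 0.997
```

```bash
python3 - <<'E'
from h import *
print(st())
c=cap('side'); cv2.imwrite('pics/s11.png',cv2.resize(c['frame'][200:360,200:400],None,fx=3.6,fy=3.6))
E
```

```text
(20.4, array([469.9, -49.5,  71.9]), array([ 0.6, -0.1,  0.4]), 0.997, array([-0.17,  0.54,  0.22,  2.17, -0.26,  0.44,  1.8 ]))
```

View pics/s11.png

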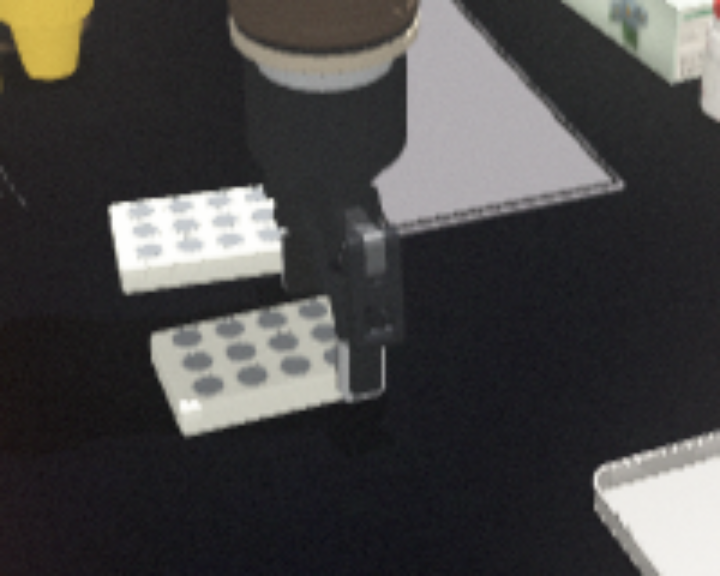

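>>> {"op": "jog_arm", "data": {
  "motion": [
    {"offset": [0,0,0],"roll": 0,"jaw": 0},
    {"offset": [0,0,0],"roll": 0,"jaw": 0},
    {"offset": [0,0,0],"roll": 0,"jaw": 0},
    {"offset": [0,0,0],"roll": 0,"jaw": 0},
    {"offset": [0,0,0],"roll": 0,"jaw": 0}
  ],
  "grip_force": 30
}}

```text
time: 21.08
ee_pos: [469.5, -49.5, 71.6]
ee_rot: [0.707, 0.01, 0.707, -0.01]
force: [-1.2, -0.5, 9.1]
grip_width: 0.745
```

```bash
python3 - <<'E'
from h import *
print(st())
c=cap('side'); cv2.imwrite('pics/s12.png',cv2.resize(c['frame'][200:360,200:400],None,fx=3.6,fy=3.6))
E
```

```text
(21.07, array([469.5, -49.5,  71.6]), array([-1.2, -0.5,  9.1]), 0.745, array([-0.17,  0.55,  0.22,  2.17, -0.26,  0.44,  1.8 ]))
```

View pics/s12.png

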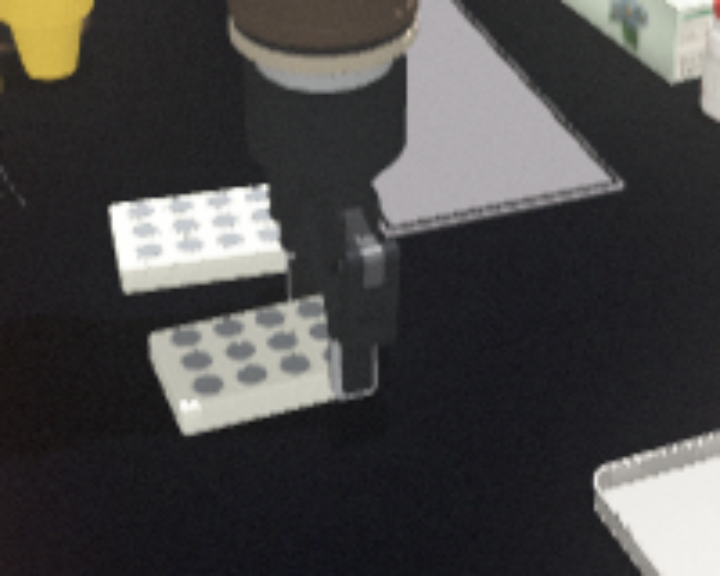

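>>> {"op": "jog_arm", "data": {
  "motion": [
    {"offset": [-1.1,0,-0.2],"roll": 0,"jaw": 0},
    {"offset": [-2.2,0,-0.5],"roll": 0,"jaw": 0},
    {"offset": [-3.2,0,-1.0],"roll": 0,"jaw": 0},
    {"offset": [-4.1,0,-1.6],"roll": 0,"jaw": 0},
    {"offset": [-5.0,0,-2.4],"roll": 0,"jaw": 0},
    {"offset": [-5.7,0,-3.2],"roll": 0,"jaw": 0},
    {"offset": [-5.7,0,-3.2],"roll": 0,"jaw": 0}
  ]
}}

```text
time: 22.0
ee_pos: [436.6, -48.5, 128.4]
ee_rot: [0.707, 0.01, 0.707, -0.01]
force: [-0.1, -0.4, -2.6]
grip_width: 0.738
```

```bash
python3 - <<'E'
from h import *
print(st())
c=cap('side'); cv2.imwrite('pics/s13.png',cv2.resize(c['frame'][200:360,200:400],None,fx=3.6,fy=3.6))
E
```

```text
(22.0, array([436.6, -48.5, 128.4]), array([-0.1, -0.4, -2.6]), 0.738, array([-0.23,  0.4 ,  0.28,  2.22, -0.21,  0.54,  1.75]))
```

View pics/s13.png

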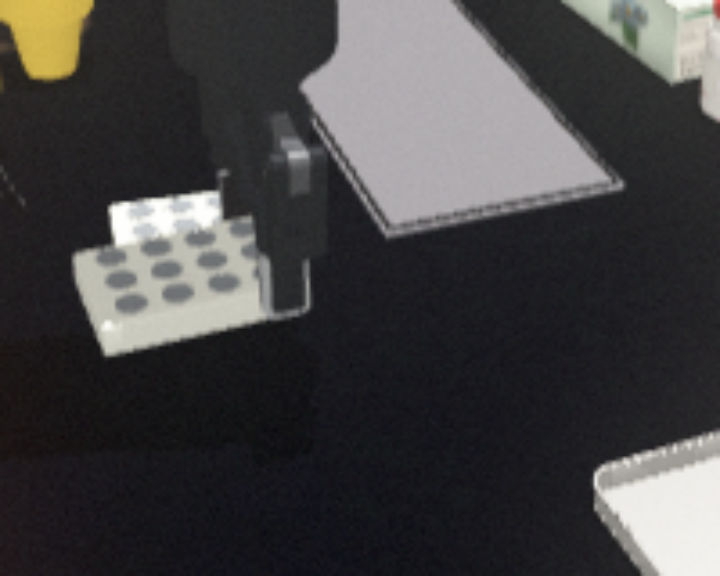

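The tile came up level at 30 N, so pad friction is holding it. I'll lower it near the table and loosen the jaw in steps so it can hinge.

>>> {"op": "jog_arm", "data": {
  "motion": [
    {"offset": [2.5,0,0],"roll": 0,"jaw": 0},
    {"offset": [4.2,0,0],"roll": 0,"jaw": 0},
    {"offset": [4.2,0,0],"roll": 0,"jaw": 0.3},
    {"offset": [4.2,0,0],"roll": 0,"jaw": 0.4},
    {"offset": [4.2,0,0],"roll": 0,"jaw": 0.44},
    {"offset": [4.2,0,0],"roll": 0,"jaw": 0.44}
  ],
  "grip_force": 20
}}

```text
time: 22.8
ee_pos: [437.5, -48.5, 86.4]
ee_rot: [0.707, 0.01, 0.707, -0.01]
force: [-0.0, 0.1, -2.2]
grip_width: 0.742
```

```bash
python3 - <<'E'
from h import *
print(st())
c=cap('side'); cv2.imwrite('pics/s14.png',cv2.resize(c['frame'][200:360,200:400],None,fx=3.6,fy=3.6))
E
```

```text
(22.8, array([437.5, -48.5,  86.4]), array([-0. ,  0.1, -2.2]), 0.742, array([-0.19,  0.49,  0.23,  2.24, -0.26,  0.44,  1.79]))
```

View pics/s14.png

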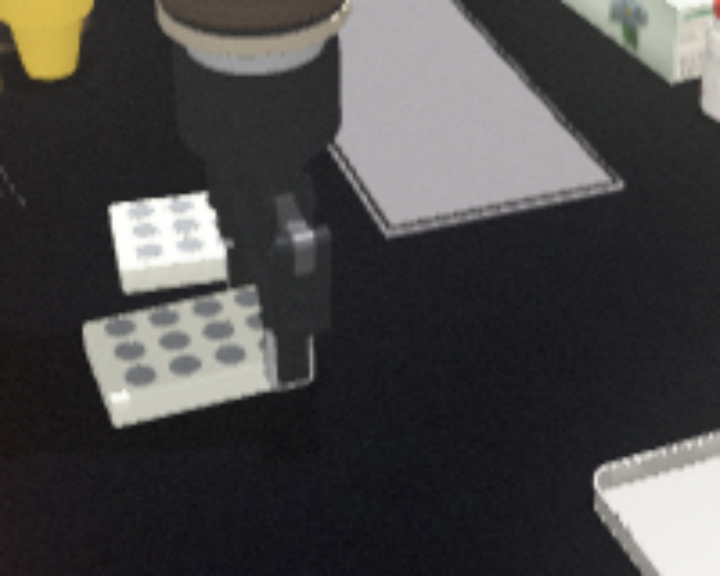

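>>> {"op": "jog_arm", "data": {
  "motion": [
    {"offset": [0,0,0],"roll": 0,"jaw": 0.46},
    {"offset": [0,0,0],"roll": 0,"jaw": 0.47},
    {"offset": [0,0,0],"roll": 0,"jaw": 0.47}
  ]
}}

```text
time: 23.22
ee_pos: [437.2, -48.5, 85.9]
ee_rot: [0.707, 0.01, 0.707, -0.01]
force: [-0.5, -0.2, -1.1]
grip_width: 0.746
```

```bash
cat >> h.py <<'E'
def tilefree(c,s=None):
    pass
E
python3 - <<'E'
from h import *
print(st())
c=cap('side'); cv2.imwrite('pics/s15.png',cv2.resize(c['frame'][200:360,200:400],None,fx=3.6,fy=3.6))
a=cv2.imread('pics/s14.png').astype(int);b=cv2.imread('pics/s15.png').astype(int);print(np.abs(a-b)[250:450,60:300].mean())
E
```

```text
(23.23, array([437.2, -48.5,  85.9]), array([-0.5, -0.2, -1.1]), 0.746, array([-0.19,  0.49,  0.23,  2.24, -0.26,  0.44,  1.79]))
3.642895833333333
```

View pics/s15.png

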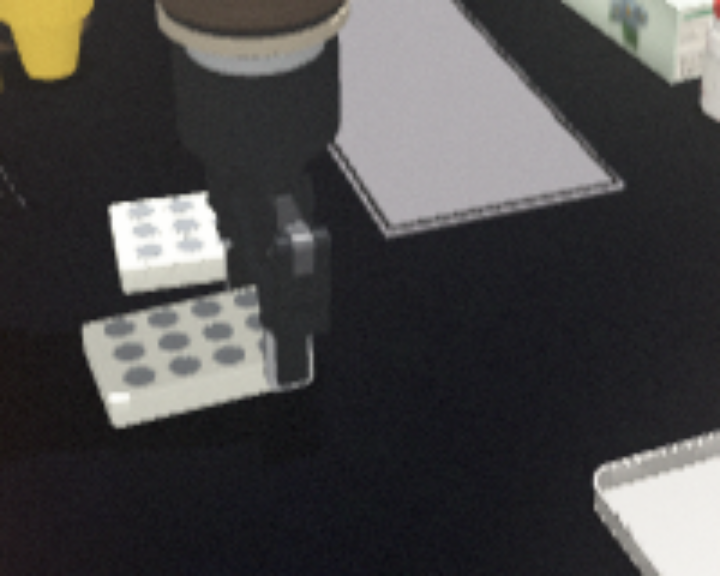

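The supported weight halved from 2.2 to 1.1 N, so the free end has dropped onto the table and the tile is hinging. Raising slowly.

>>> {"op": "jog_arm", "data": {
  "motion": [
    {"offset": [-0.8,0,0],"roll": 0,"jaw": 0.47},
    {"offset": [-1.6,0,0],"roll": 0,"jaw": 0.47},
    {"offset": [-2.4,0,0],"roll": 0,"jaw": 0.47},
    {"offset": [-3.2,0,0],"roll": 0,"jaw": 0.47},
    {"offset": [-3.2,0,0],"roll": 0,"jaw": 0.47}
  ]
}}

```text
time: 23.9
ee_pos: [437.6, -48.5, 118.6]
ee_rot: [0.708, 0.01, 0.707, -0.01]
force: [0.6, -0.8, -1.3]
grip_width: 0.742
```

```bash

python3 - <<'E'
from h import *
print(st())
c=cap('side'); cv2.imwrite('pics/s16.png',cv2.resize(c['frame'][200:360,200:400],None,fx=3.6,fy=3.6))
E
```

```text
(23.9, array([437.6, -48.5, 118.6]), array([ 0.6, -0.8, -1.3]), 0.742, array([-0.22,  0.42,  0.27,  2.22, -0.22,  0.52,  1.76]))
```

View pics/s16.png

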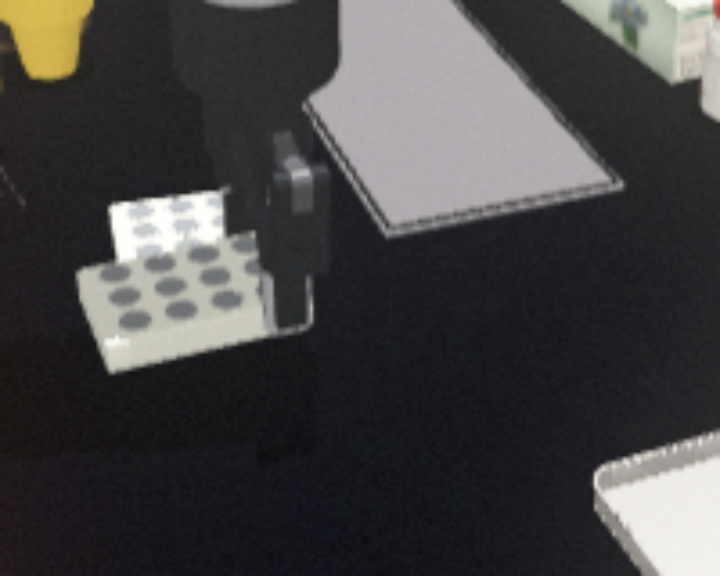

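>>> {"op": "jog_arm", "data": {
  "motion": [
    {"offset": [1.5,0,0],"roll": 0,"jaw": 0.47},
    {"offset": [2.7,0,0],"roll": 0,"jaw": 0.47},
    {"offset": [2.7,0,0],"roll": 0,"jaw": 0.47},
    {"offset": [2.7,0,0],"roll": 0,"jaw": 0.48},
    {"offset": [2.7,0,0],"roll": 0,"jaw": 0.48},
    {"offset": [2.7,0,0],"roll": 0,"jaw": 0.48}
  ]
}}

```text
time: 24.7
ee_pos: [437.4, -48.5, 91.2]
ee_rot: [0.707, 0.01, 0.707, -0.01]
force: [0.5, -0.9, -1.7]
grip_width: 0.745
```

```bash

python3 - <<'E'
from h import *
print(st())
c=cap('side'); cv2.imwrite('pics/s17.png',cv2.resize(c['frame'][200:360,200:400],None,fx=3.6,fy=3.6))
E
```

```text
(24.7, array([437.4, -48.5,  91.2]), array([ 0.5, -0.9, -1.7]), 0.745, array([-0.19,  0.48,  0.24,  2.24, -0.25,  0.45,  1.79]))
```

View pics/s17.png

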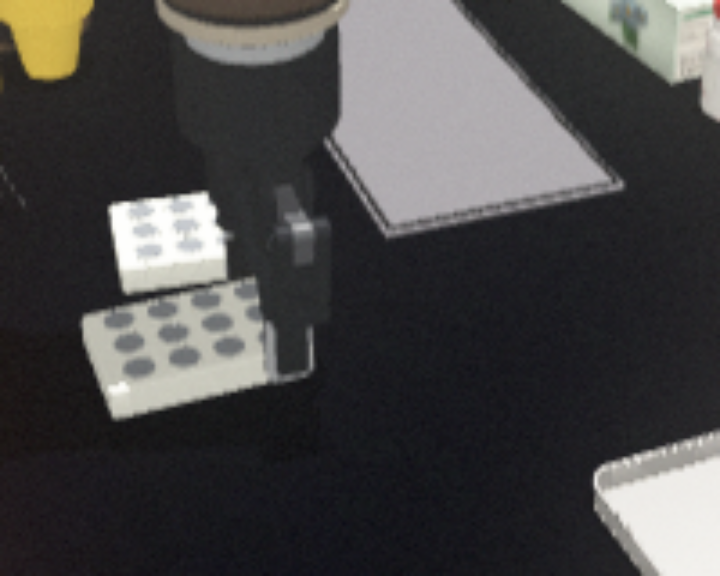

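>>> {"op": "jog_arm", "data": {
  "motion": [
    {"offset": [0,0,0],"roll": 0,"jaw": 0.49},
    {"offset": [0,0,0],"roll": 0,"jaw": 0.49},
    {"offset": [0,0,0],"roll": 0,"jaw": 0.495},
    {"offset": [0,0,0],"roll": 0,"jaw": 0.495}
  ]
}}

```text
time: 25.25
ee_pos: [437.2, -48.5, 90.9]
ee_rot: [0.707, 0.01, 0.707, -0.01]
force: [0.5, 0.2, -1.7]
grip_width: 0.747
```

```bash

python3 - <<'E'
from h import *
print(st())
c=cap('side'); cv2.imwrite('pics/s18.png',cv2.resize(c['frame'][200:360,200:400],None,fx=3.6,fy=3.6))
E
```

```text
(25.25, array([437.2, -48.5,  90.9]), array([ 0.5,  0.2, -1.7]), 0.747, array([-0.19,  0.48,  0.24,  2.24, -0.25,  0.45,  1.79]))
```

View pics/s18.png

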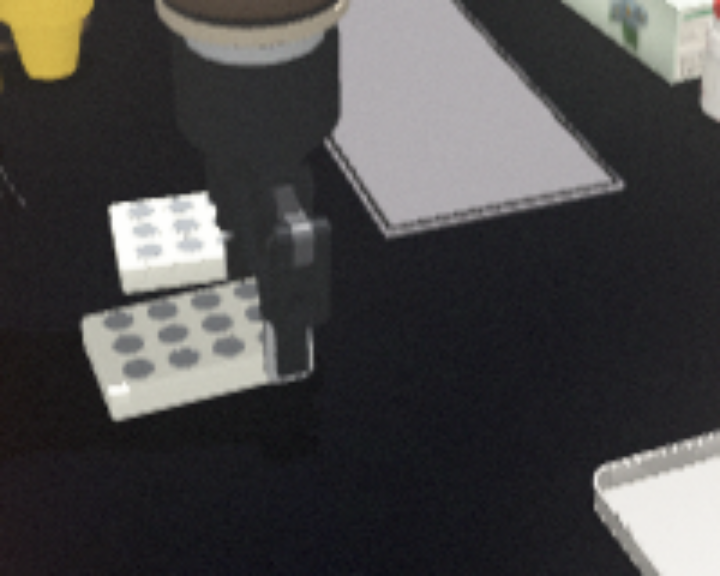

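>>> {"op": "jog_arm", "data": {
  "motion": [
    {"offset": [0,0,0],"roll": 0,"jaw": 0.505},
    {"offset": [0,0,0],"roll": 0,"jaw": 0.505},
    {"offset": [0,0,0],"roll": 0,"jaw": 0.51},
    {"offset": [0,0,0],"roll": 0,"jaw": 0.51}
  ]
}}

```text
time: 25.8
ee_pos: [437.3, -48.5, 90.9]
ee_rot: [0.707, 0.01, 0.707, -0.01]
force: [-1.2, -0.5, -0.8]
grip_width: 0.757
```

```bash

python3 - <<'E'
from h import *
print(st())
c=cap('side'); cv2.imwrite('pics/s19.png',cv2.resize(c['frame'][200:360,200:400],None,fx=3.6,fy=3.6))
E
```

```text
(25.8, array([437.3, -48.5,  90.9]), array([-1.2, -0.5, -0.8]), 0.757, array([-0.19,  0.48,  0.24,  2.24, -0.25,  0.45,  1.79]))
```

View pics/s19.png

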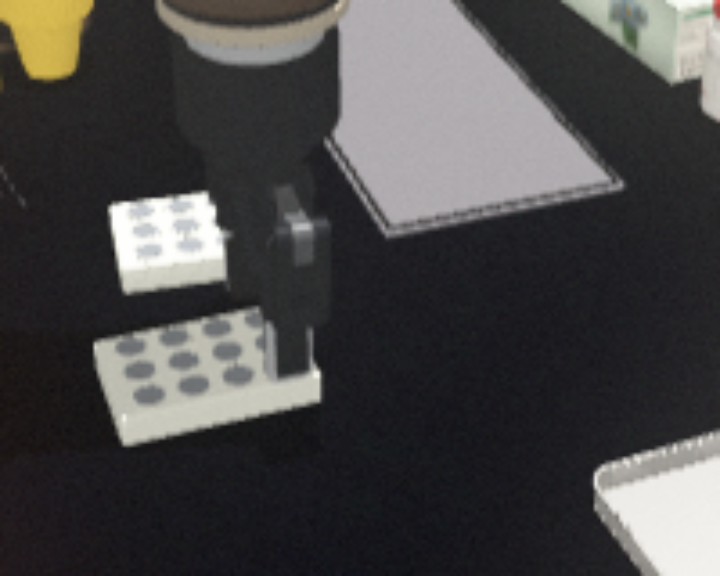

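It slid down flat instead of hinging. Its far end corner is at about (318,390), so I'll re-grip with only about 6 mm of pad overlap. That cuts the twisting friction.

>>> {"op": "jog_arm", "data": {
  "motion": [
    {"offset": [0,0,0],"roll": 0,"jaw": 1},
    {"offset": [0,0,0],"roll": 0,"jaw": 1},
    {"offset": [0,0,1],"roll": 0,"jaw": 1},
    {"offset": [1.5,0,2],"roll": 0,"jaw": 1},
    {"offset": [1.5,0,2],"roll": 0,"jaw": 1},
    {"offset": [1.5,0,2],"roll": 0,"jaw": 0.45},
    {"offset": [1.5,0,2],"roll": 0,"jaw": 0.45},
    {"offset": [1.5,0,2],"roll": 0,"jaw": 0.45},
    {"offset": [1.5,0,2],"roll": 0,"jaw": 0.45},
    {"offset": [0.5,0,2],"roll": 0,"jaw": 0.45},
    {"offset": [-0.5,0,2],"roll": 0,"jaw": 0.45},
    {"offset": [-1.5,0,2],"roll": 0,"jaw": 0.45},
    {"offset": [-1.5,0,2],"roll": 0,"jaw": 0.45}
  ]
}}

```text
time: 27.48
ee_pos: [457.7, -49.0, 106.9]
ee_rot: [0.708, 0.01, 0.706, -0.01]
force: [-0.1, 0.6, -1.6]
grip_width: 0.735
```

```bash

python3 - <<'E'
from h import *
print(st())
c=cap('side'); cv2.imwrite('pics/s20.png',cv2.resize(c['frame'][200:360,200:400],None,fx=3.6,fy=3.6))
E
```

```text
(27.48, array([457.7, -49. , 106.9]), array([-0.1,  0.6, -1.6]), 0.735, array([-0.21,  0.47,  0.26,  2.19, -0.24,  0.51,  1.77]))
```

View pics/s20.png

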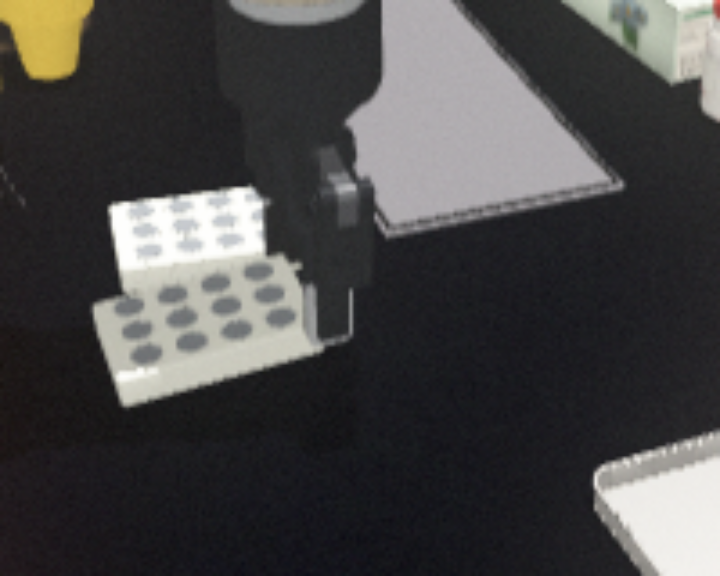

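The tile now droops slightly at the free end. I'll loosen a little more.

>>> {"op": "jog_arm", "data": {
  "motion": [
    {"offset": [0,0,0],"roll": 0,"jaw": 0.46},
    {"offset": [0,0,0],"roll": 0,"jaw": 0.465},
    {"offset": [0,0,0],"roll": 0,"jaw": 0.47},
    {"offset": [0,0,0],"roll": 0,"jaw": 0.47},
    {"offset": [0,0,0],"roll": 0,"jaw": 0.47}
  ]
}}

```text
time: 28.15
ee_pos: [457.2, -49.1, 105.8]
ee_rot: [0.707, 0.01, 0.707, -0.01]
force: [0.6, 0.6, -2.0]
grip_width: 0.737
```

```bash

python3 - <<'E'
from h import *
print(st())
c=cap('side'); cv2.imwrite('pics/s21.png',cv2.resize(c['frame'][200:360,200:400],None,fx=3.6,fy=3.6))
E
```

```text
(28.15, array([457.2, -49.1, 105.8]), array([ 0.6,  0.6, -2. ]), 0.737, array([-0.21,  0.47,  0.26,  2.19, -0.24,  0.51,  1.77]))
```

View pics/s21.png

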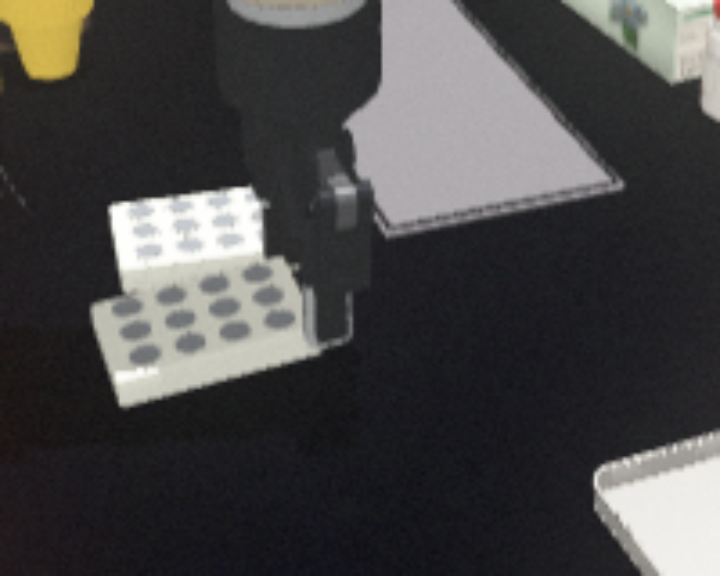

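>>> {"op": "jog_arm", "data": {
  "motion": [
    {"offset": [0,0,0],"roll": 0,"jaw": 0.475},
    {"offset": [0,0,0],"roll": 0,"jaw": 0.475},
    {"offset": [0,0,0],"roll": 0,"jaw": 0.48},
    {"offset": [0,0,0],"roll": 0,"jaw": 0.48},
    {"offset": [0,0,0],"roll": 0,"jaw": 0.48}
  ]
}}

```text
time: 28.82
ee_pos: [457.2, -49.1, 105.9]
ee_rot: [0.707, 0.01, 0.707, -0.01]
force: [0.4, -0.6, -1.4]
grip_width: 0.745
```

```bash

python3 - <<'E'
from h import *
print(st())
c=cap('side'); cv2.imwrite('pics/s22.png',cv2.resize(c['frame'][200:360,200:400],None,fx=3.6,fy=3.6))
E
```

```text
(28.82, array([457.2, -49.1, 105.9]), array([ 0.4, -0.6, -1.4]), 0.745, array([-0.21,  0.47,  0.26,  2.19, -0.24,  0.51,  1.77]))
```

View pics/s22.png

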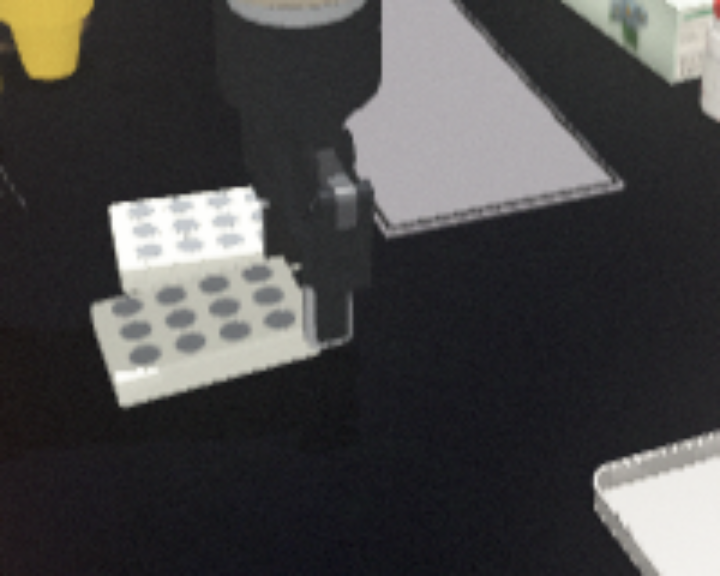

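>>> {"op": "jog_arm", "data": {
  "motion": [
    {"offset": [0,0,0],"roll": 0,"jaw": 0.485},
    {"offset": [0,0,0],"roll": 0,"jaw": 0.485},
    {"offset": [0,0,0],"roll": 0,"jaw": 0.49},
    {"offset": [0,0,0],"roll": 0,"jaw": 0.49}
  ]
}}

```text
time: 29.38
ee_pos: [457.2, -49.1, 105.9]
ee_rot: [0.707, 0.01, 0.707, -0.01]
force: [-0.0, -0.5, -0.4]
grip_width: 0.744
```

```bash

python3 - <<'E'
from h import *
print(st())
c=cap('side'); cv2.imwrite('pics/s23.png',cv2.resize(c['frame'][200:360,200:400],None,fx=3.6,fy=3.6))
E
```

```text
(29.38, array([457.2, -49.1, 105.9]), array([-0. , -0.5, -0.4]), 0.744, array([-0.21,  0.47,  0.26,  2.19, -0.24,  0.51,  1.77]))
```

View pics/s23.png

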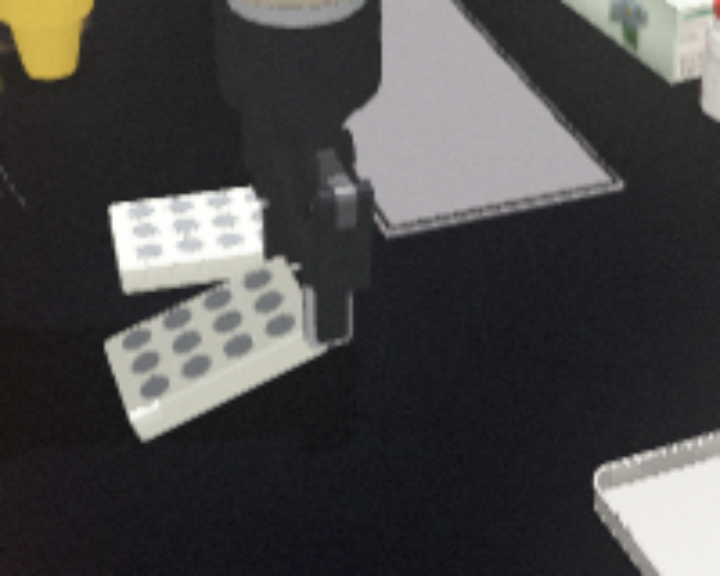

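It hinged: the tile is clearly tilted and its free end is on the table at (145,438). Raising at the same jaw value.

>>> {"op": "jog_arm", "data": {
  "motion": [
    {"offset": [-0.4,0,0],"roll": 0,"jaw": 0.49},
    {"offset": [-0.8,0,0],"roll": 0,"jaw": 0.49},
    {"offset": [-1.2,0,0],"roll": 0,"jaw": 0.49},
    {"offset": [-1.6,0,0],"roll": 0,"jaw": 0.49},
    {"offset": [-2,0,0],"roll": 0,"jaw": 0.49},
    {"offset": [-2.4,0,0],"roll": 0,"jaw": 0.49}
  ]
}}

```text
time: 30.18
ee_pos: [457.2, -49.1, 130.2]
ee_rot: [0.707, 0.01, 0.707, -0.01]
force: [0.6, -0.0, -1.6]
grip_width: 0.745
```

```bash

python3 - <<'E'
from h import *
print(st())
c=cap('side'); cv2.imwrite('pics/s24.png',cv2.resize(c['frame'][180:360,200:400],None,fx=3.2,fy=3.2))
E
```

```text
(30.18, array([457.2, -49.1, 130.2]), array([ 0.6, -0. , -1.6]), 0.745, array([-0.23,  0.42,  0.28,  2.17, -0.21,  0.57,  1.75]))
```

View pics/s24.png

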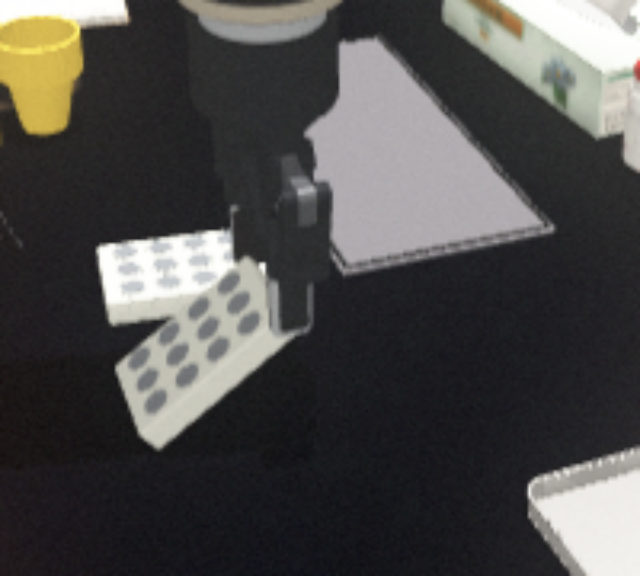

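>>> {"op": "jog_arm", "data": {
  "motion": [
    {"offset": [-0.4,0,0],"roll": 0,"jaw": 0.49},
    {"offset": [-0.8,0,0],"roll": 0,"jaw": 0.49},
    {"offset": [-1.2,0,0],"roll": 0,"jaw": 0.49},
    {"offset": [-1.6,0,0],"roll": 0,"jaw": 0.49},
    {"offset": [-2,0,0],"roll": 0,"jaw": 0.49},
    {"offset": [-2.4,0,0],"roll": 0,"jaw": 0.49},
    {"offset": [-2.8,0,0],"roll": 0,"jaw": 0.49},
    {"offset": [-3.2,0,0],"roll": 0,"jaw": 0.49},
    {"offset": [-3.2,0,0],"roll": 0,"jaw": 0.49}
  ]
}}

```text
time: 31.35
ee_pos: [457.4, -49.1, 162.2]
ee_rot: [0.707, 0.01, 0.707, -0.01]
force: [-0.7, -0.7, -0.7]
grip_width: 0.744
```

```bash

python3 - <<'E'
from h import *
print(st())
c=cap('side'); cv2.imwrite('pics/s25.png',cv2.resize(c['frame'][180:360,200:400],None,fx=3.2,fy=3.2))
E
```

```text
(31.35, array([457.4, -49.1, 162.2]), array([-0.7, -0.7, -0.7]), 0.744, array([-0.25,  0.37,  0.31,  2.15, -0.18,  0.65,  1.72]))
```

View pics/s25.png

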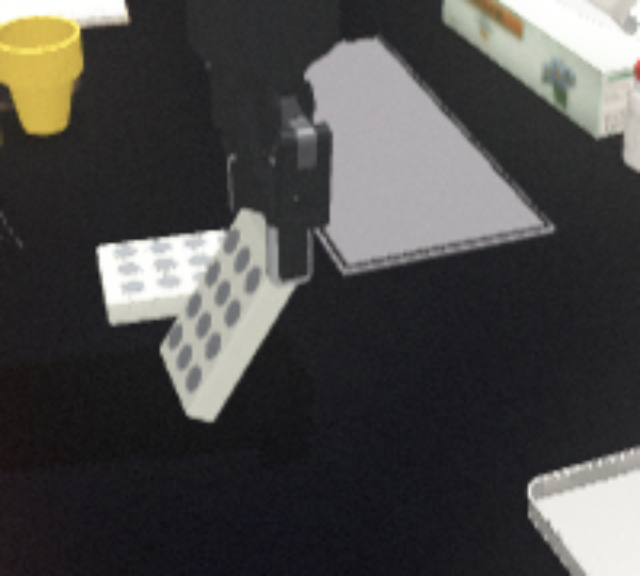

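>>> {"op": "jog_arm", "data": {
  "motion": [
    {"offset": [0,0,-0.7],"roll": 0,"jaw": 0.49},
    {"offset": [-0.3,0,-1.4],"roll": 0,"jaw": 0.49},
    {"offset": [-0.6,0,-2.1],"roll": 0,"jaw": 0.49},
    {"offset": [-0.8,0,-2.8],"roll": 0,"jaw": 0.49},
    {"offset": [-0.9,0,-3.5],"roll": 0,"jaw": 0.49},
    {"offset": [-0.9,0,-3.5],"roll": 0,"jaw": 0.49}
  ]
}}

```text
time: 32.15
ee_pos: [421.6, -48.1, 171.0]
ee_rot: [0.707, 0.01, 0.707, -0.01]
force: [-0.2, 0.1, -2.1]
grip_width: 0.748
```

```bash

python3 - <<'E'
from h import *
print(st())
c=cap('side'); cv2.imwrite('pics/s26.png',cv2.resize(c['frame'][180:360,200:400],None,fx=3.2,fy=3.2))
E
```

```text
(32.15, array([421.6, -48.1, 171. ]), array([-0.2,  0.1, -2.1]), 0.748, array([-0.27,  0.3 ,  0.32,  2.22, -0.16,  0.64,  1.7 ]))
```

View pics/s26.png

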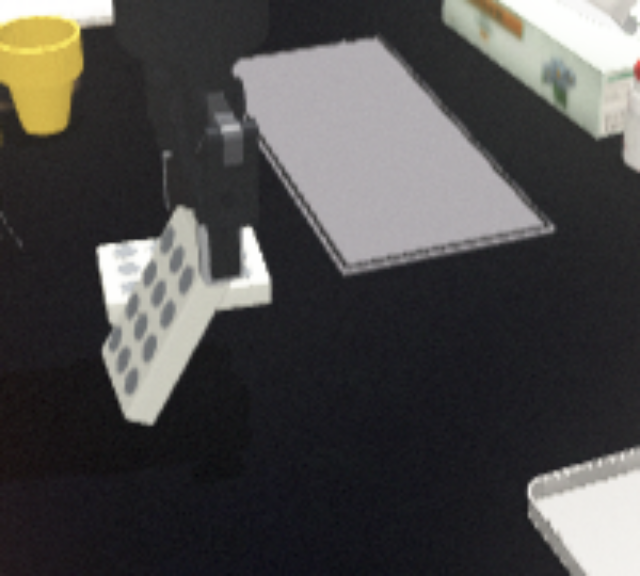

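It is in the air with about 30° of tilt left. I'll carry it toward the mat, ramping up in +x and stopping abruptly so inertia swings the foot forward.

>>> {"op": "jog_arm", "data": {
  "motion": [
    {"offset": [-1.5,2,0],"roll": 0,"jaw": 0.485},
    {"offset": [-3,6,0],"roll": 0,"jaw": 0.485},
    {"offset": [-4,10,0],"roll": 0,"jaw": 0.485},
    {"offset": [-4,14,0.3],"roll": 0,"jaw": 0.485},
    {"offset": [-4,15,1],"roll": 0,"jaw": 0.485},
    {"offset": [-4,15,2.4],"roll": 0,"jaw": 0.485},
    {"offset": [-4,15,4.8],"roll": 0,"jaw": 0.488},
    {"offset": [-4,15,8.5],"roll": 0,"jaw": 0.49},
    {"offset": [-4,15,13.5],"roll": 0,"jaw": 0.49},
    {"offset": [-4,15,19],"roll": 0,"jaw": 0.49},
    {"offset": [-4,15,19],"roll": 0,"jaw": 0.49},
    {"offset": [-4,15,19],"roll": 0,"jaw": 0.485}
  ]
}}

```text
time: 33.7
ee_pos: [616.5, 94.2, 210.1]
ee_rot: [0.706, 0.011, 0.708, -0.011]
force: [-0.9, -0.1, -2.5]
grip_width: 0.742
```

```bash

python3 - <<'E'
from h import *
print(st())
c=cap('side'); cv2.imwrite('pics/s27.png',cv2.resize(c['frame'][120:320,220:440],None,fx=3.2,fy=3.2))
E
```

```text
(33.7, array([616.5,  94.2, 210.1]), array([-0.9, -0.1, -2.5]), 0.742, array([-0.44,  0.53,  0.29,  1.7 , -0.18,  0.94,  1.46]))
```

View pics/s27.png

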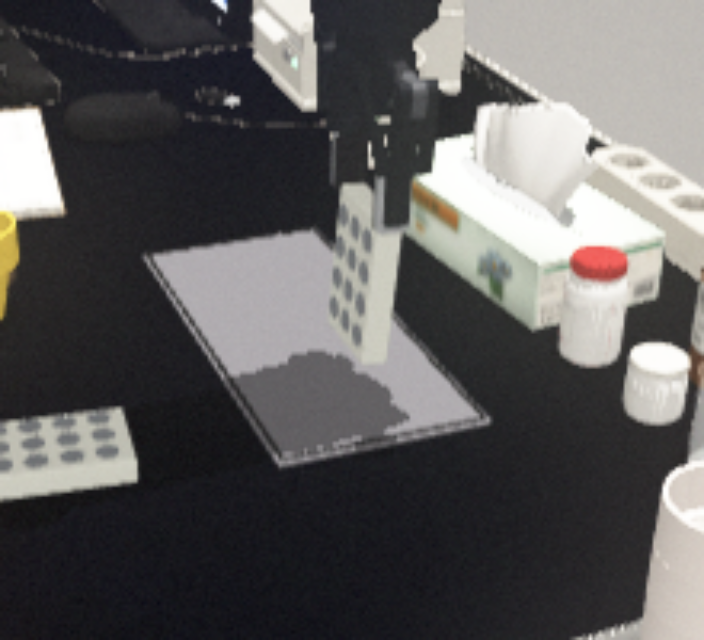

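Now nearly vertical. I'll measure the tilt by fitting a tilted box.

```bash
cat >> h.py <<'E'
def upbox(x,y,zb,tilt,yaw,H=100,W=64,T=18):
    """foot-centre-of-bottom at x,y,zb ; tilt about world-y(ish) axis: top toward +x when tilt>0"""
    pts=[]
    for u in(0,1):
        for v in(-1,1):
            for w in(-1,1):
                p=np.array([w*T/2,v*W/2,u*H]); p=Ro.from_euler('y',tilt).apply(p); p=Ro.from_euler('z',yaw).apply(p)
                pts.append(p+np.array([x,y,zb]))
    return pts
E
python3 - <<'E'
from h import *
c=cap('side')
m0=cv2.resize(c['frame'],None,fx=4,fy=4); o=[]
# held top near TCP z-60ish ; grip centre x=616.5,y=94
for tilt in (0,.1,.2):
    m=m0.copy()
    B=upbox(612-100*np.sin(tilt),95,210-62-97,tilt,-.03)
    P=np.array([proj(c,p) for p in B])*4+1.5
    for i,j in [(0,1),(2,3),(0,2),(1,3),(4,5),(6,7),(4,6),(5,7),(0,4),(1,5),(2,6),(3,7)]:
        cv2.line(m,tuple(np.round(P[i]).astype(int)),tuple(np.round(P[j]).astype(int)),(0,0,255))
    o.append(m[680:960,1240:1500])
cv2.imwrite('pics/s28.png',np.hstack(o))
E
```

```text
(no output)
```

View pics/s28.png

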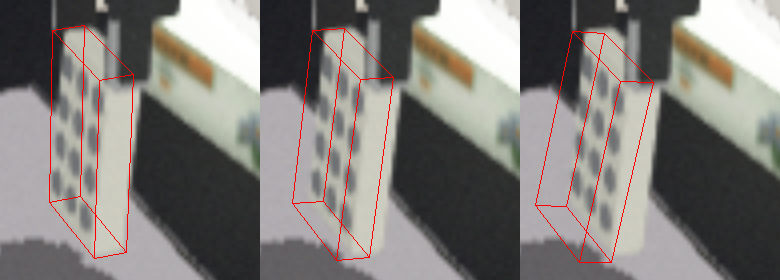

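Tilt is about 0.03 rad, which will right itself on the 18 mm foot. Lowering onto the mat.

>>> {"op": "jog_arm", "data": {
  "motion": [
    {"offset": [1.5,0,0],"roll": 0,"jaw": 0.48},
    {"offset": [2.8,0,0],"roll": 0,"jaw": 0.48},
    {"offset": [3.6,0,0],"roll": 0,"jaw": 0.48},
    {"offset": [4.0,0,0],"roll": 0,"jaw": 0.48},
    {"offset": [4.3,0,0],"roll": 0,"jaw": 0.48},
    {"offset": [4.3,0,0],"roll": 0,"jaw": 0.48}
  ]
}}

```text
time: 34.55
ee_pos: [616.5, 96.4, 167.9]
ee_rot: [0.707, 0.01, 0.707, -0.01]
force: [-1.0, 0.7, -0.9]
grip_width: 0.742
```

```bash

python3 - <<'E'
from h import *
print(st())
c=cap('side'); cv2.imwrite('pics/s29.png',cv2.resize(c['frame'][140:300,260:420],None,fx=3.6,fy=3.6))
E
```

```text
(34.55, array([616.5,  96.4, 167.9]), array([-1. ,  0.7, -0.9]), 0.742, array([-0.43,  0.58,  0.28,  1.74, -0.2 ,  0.85,  1.48]))
```

View pics/s29.png

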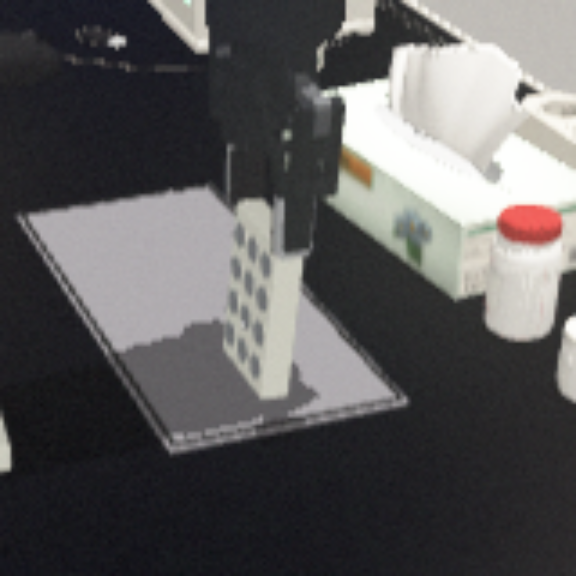

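>>> {"op": "jog_arm", "data": {
  "motion": [
    {"offset": [0.2,0,0],"roll": 0,"jaw": 0.48},
    {"offset": [0.4,0,0],"roll": 0,"jaw": 0.48},
    {"offset": [0.4,0,0],"roll": 0,"jaw": 0.48},
    {"offset": [0.4,0,0],"roll": 0,"jaw": 0.48}
  ]
}}

```text
time: 35.1
ee_pos: [618.1, 96.3, 165.9]
ee_rot: [0.709, 0.011, 0.706, -0.01]
force: [-0.1, -1.3, 10.5]
grip_width: 0.741
```

```bash

python3 - <<'E'
from h import *
print(st())
c=cap('side'); cv2.imwrite('pics/s30.png',cv2.resize(c['frame'][180:280,300:380],None,fx=6,fy=6))
E
```

```text
(35.1, array([618.1,  96.3, 165.9]), array([-0.1, -1.3, 10.5]), 0.741, array([-0.43,  0.58,  0.27,  1.74, -0.2 ,  0.85,  1.48]))
```

View pics/s30.png

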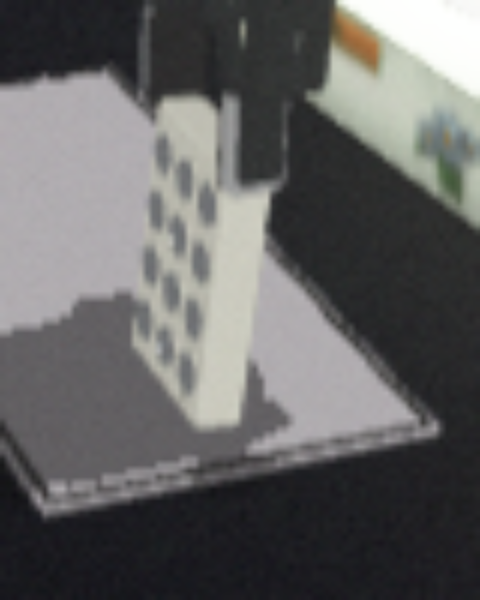

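The foot is on the mat with 10 N and a slight lean toward +x. I'll ease back 5 mm and open.

>>> {"op": "jog_arm", "data": {
  "motion": [
    {"offset": [-0.1,0,-0.3],"roll": 0,"jaw": 0.48},
    {"offset": [-0.1,0,-0.5],"roll": 0,"jaw": 0.48},
    {"offset": [-0.1,0,-0.5],"roll": 0,"jaw": 0.485},
    {"offset": [-0.1,0,-0.5],"roll": 0,"jaw": 0.49}
  ]
}}

```text
time: 35.65
ee_pos: [612.0, 96.6, 165.7]
ee_rot: [0.708, 0.01, 0.706, -0.01]
force: [-0.3, -0.5, 5.9]
grip_width: 0.746
```

```bash

python3 - <<'E'
from h import *
print(st())
c=cap('side'); cv2.imwrite('pics/s31.png',cv2.resize(c['frame'][180:280,300:380],None,fx=6,fy=6))
E
```

```text
(35.65, array([612. ,  96.6, 165.7]), array([-0.3, -0.5,  5.9]), 0.746, array([-0.43,  0.57,  0.27,  1.75, -0.2 ,  0.84,  1.48]))
```

View pics/s31.png

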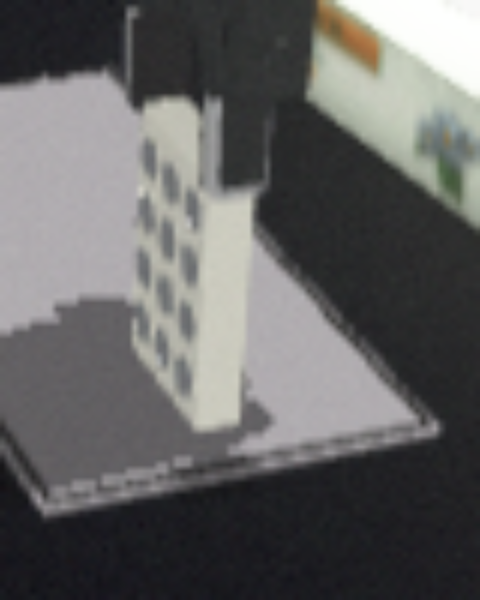

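Upright now. Releasing and rising.

>>> {"op": "jog_arm", "data": {
  "motion": [
    {"offset": [0,0,0],"roll": 0,"jaw": 0.5},
    {"offset": [0,0,0],"roll": 0,"jaw": 0.52},
    {"offset": [0,0,0],"roll": 0,"jaw": 0.6},
    {"offset": [0,0,0],"roll": 0,"jaw": 1},
    {"offset": [0,0,0],"roll": 0,"jaw": 1},
    {"offset": [0,0,0],"roll": 0,"jaw": 1},
    {"offset": [-2,0,0],"roll": 0,"jaw": 1},
    {"offset": [-7,0,0],"roll": 0,"jaw": 1},
    {"offset": [-10,0,0],"roll": 0,"jaw": 1}
  ]
}}

```text
time: 36.83
ee_pos: [612.0, 96.4, 267.2]
ee_rot: [0.708, 0.01, 0.706, -0.01]
force: [-0.2, 0.5, 0.2]
grip_width: 1.002
```

```bash

python3 - <<'E'
from h import *
print(st())
c=cap('side'); 
print('T2 side',fit([c],lambda c,p:hullmask(c,boxpts(*p)),(440,70,-.14),win=34))
cv2.imwrite('pics/s32.png',cv2.resize(c['frame'][140:380,180:500],None,fx=2.4,fy=2.4))
print(rel((479,68,230),90-8.3))
E
```

```text
(36.83, array([612. ,  96.4, 267.2]), array([-0.2,  0.5,  0.2]), 1.002, array([-0.46,  0.46,  0.31,  1.65, -0.16,  1.05,  1.44]))
T2 side (array([ 4.02714509e+02,  1.02962092e+02, -1.11386204e-01]), np.float64(110.51372549019607))
([3.99, -3.25, -13.37], np.float64(6.6), 'jawdir 88.3')
```

View pics/s32.png

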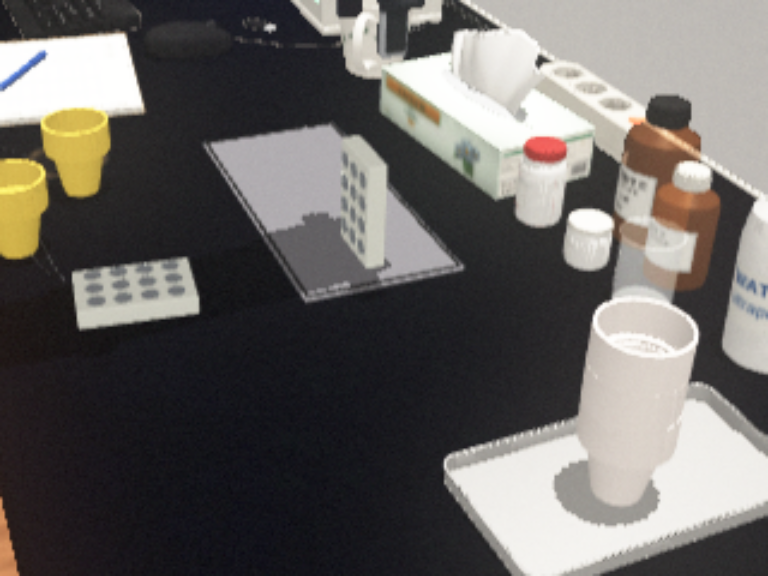

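Tile 1 stands free on the mat. Tile 2 has been knocked to about (403,101); its crop position is (135,290). Hovering over its far end.

```bash

python3 - <<'E'
from h import *
print(rel((457.5,94,220),83.6))
E
```

```text
([4.98, -0.72, -15.6], np.float64(4.7), 'jawdir 88.3')
```

>>> {"op": "jog_arm", "data": {
  "motion": [
    {"offset": [0,0,-5],"roll": 2,"jaw": 1},
    {"offset": [2,-0.4,-10],"roll": 4.7,"jaw": 1},
    {"offset": [5,-0.7,-15.6],"roll": 4.7,"jaw": 1},
    {"offset": [5,-0.7,-15.6],"roll": 4.7,"jaw": 1},
    {"offset": [5,-0.7,-15.6],"roll": 4.7,"jaw": 1}
  ]
}}

```text
time: 37.5
ee_pos: [456.0, 94.2, 215.3]
ee_rot: [0.706, 0.039, 0.706, -0.039]
force: [1.1, -0.1, 0.3]
grip_width: 0.999
```

```bash

python3 - <<'E'
from h import *
print(st())
w=cap('wrist'); cs=cap('side')
print('side',fit([cs],lambda c,p:hullmask(c,boxpts(*p)),(403,102,-.11),win=34)) 
r=fit([w],lambda c,p:hullmask(c,boxpts(*p)),(403,101,-.11),win=130);print('wrist',r)
mw=w['frame'].copy()
P=np.array([proj(w,q) for q in boxpts(*r[0])])[[1,3,7,5]];cv2.polylines(mw,[np.round(P).astype(int)],True,(0,0,255))
cv2.imwrite('pics/w33.png',mw)
E
```

```text
(37.5, array([456. ,  94.2, 215.3]), array([ 1.1, -0.1,  0.3]), 0.999, array([-0.57,  0.29,  0.31,  2.08, -0.12,  0.79,  1.27]))
side (array([ 4.04560929e+02,  1.02732325e+02, -1.38171631e-01]), np.float64(159.42745098039217))
wrist (array([ 4.02137300e+02,  9.72417980e+01, -1.37611185e-01]), np.float64(298.3843137254902))
```

View pics/w33.png

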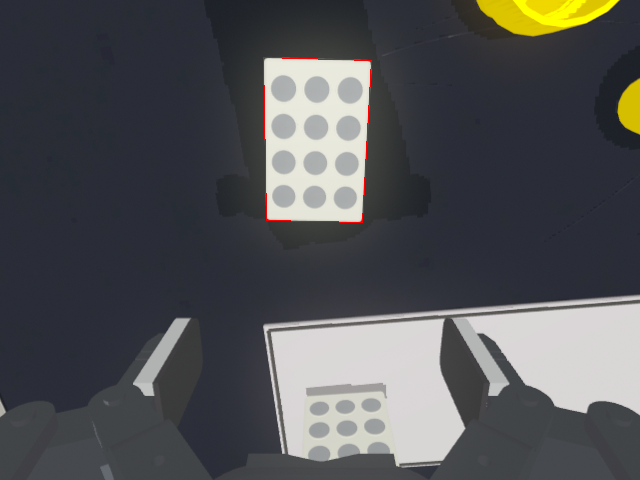

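```bash

python3 - <<'E'
from h import *
print(rel((456.5,90.2,76),82.1))
E
```

```text
([13.98, -0.43, -0.07], np.float64(1.5), 'jawdir 83.6')
```

>>> {"op": "jog_arm", "data": {
  "motion": [
    {"offset": [6,-0.4,0],"roll": 1.5,"jaw": 1},
    {"offset": [11,-0.4,0],"roll": 1.5,"jaw": 1},
    {"offset": [13.5,-0.4,0],"roll": 1.5,"jaw": 1},
    {"offset": [14,-0.4,0],"roll": 1.5,"jaw": 1},
    {"offset": [14,-0.4,0],"roll": 1.5,"jaw": 1}
  ]
}}

```text
time: 38.22
ee_pos: [456.1, 90.1, 75.4]
ee_rot: [0.706, 0.049, 0.705, -0.048]
force: [-0.4, -0.1, 0.5]
grip_width: 0.997
```

```bash

python3 - <<'E'
from h import *
print(st())
c=cap('side'); cv2.imwrite('pics/s34.png',cv2.resize(c['frame'][200:340,180:340],None,fx=4,fy=4))
E
```

```text
(38.23, array([456.1,  90.1,  75.4]), array([-0.4, -0.1,  0.5]), 0.997, array([-0.47,  0.53,  0.22,  2.19, -0.26,  0.44,  1.38]))
```

View pics/s34.png

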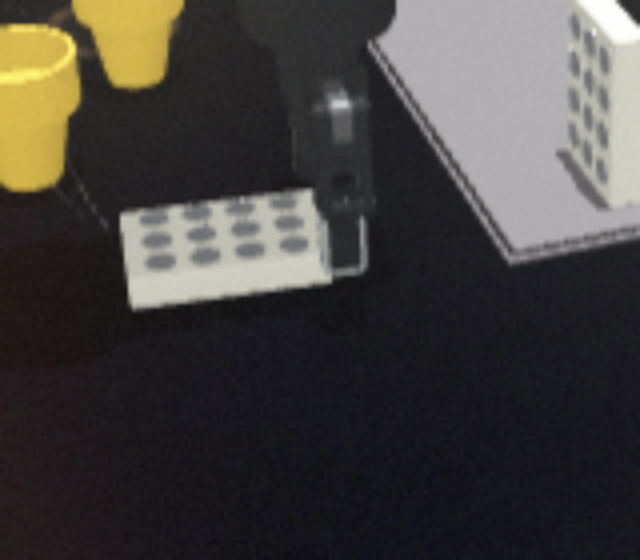

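>>> {"op": "jog_arm", "data": {
  "motion": [
    {"offset": [0,0,-0.1],"roll": 0,"jaw": 0.45},
    {"offset": [0,0,-0.1],"roll": 0,"jaw": 0.45},
    {"offset": [0,0,-0.1],"roll": 0,"jaw": 0.45},
    {"offset": [0,0,-0.1],"roll": 0,"jaw": 0.45},
    {"offset": [-1,0,-0.1],"roll": 0,"jaw": 0.45},
    {"offset": [-2,0,-0.1],"roll": 0,"jaw": 0.45},
    {"offset": [-3,0,-0.1],"roll": 0,"jaw": 0.45},
    {"offset": [-3,0,-0.1],"roll": 0,"jaw": 0.47},
    {"offset": [-3,0,-0.1],"roll": 0,"jaw": 0.475},
    {"offset": [-3,0,-0.1],"roll": 0,"jaw": 0.475}
  ]
}}

```text
time: 39.52
ee_pos: [453.7, 90.1, 104.6]
ee_rot: [0.705, 0.048, 0.706, -0.049]
force: [-0.3, -0.1, -2.0]
grip_width: 0.741
```

```bash

python3 - <<'E'
from h import *
print(st())
c=cap('side'); cv2.imwrite('pics/s35.png',cv2.resize(c['frame'][200:340,180:340],None,fx=4,fy=4))
E
```

```text
(39.52, array([453.7,  90.1, 104.6]), array([-0.3, -0.1, -2. ]), 0.741, array([-0.5 ,  0.47,  0.25,  2.18, -0.23,  0.51,  1.36]))
```

View pics/s35.png

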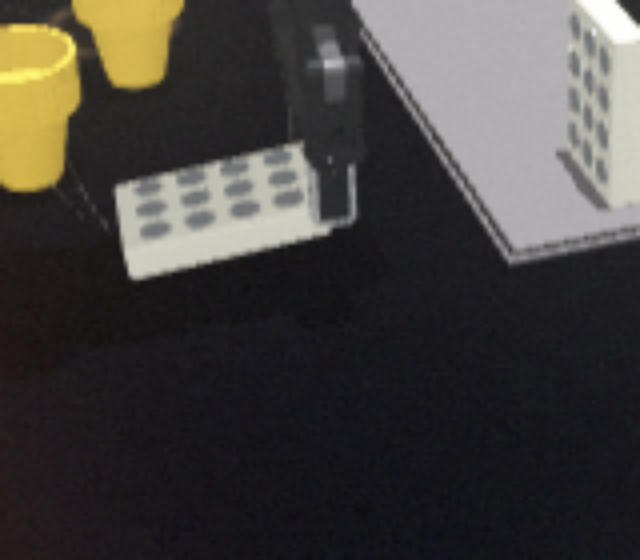

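>>> {"op": "jog_arm", "data": {
  "motion": [
    {"offset": [0,0,0],"roll": 0,"jaw": 0.48},
    {"offset": [0,0,0],"roll": 0,"jaw": 0.48},
    {"offset": [0,0,0],"roll": 0,"jaw": 0.485},
    {"offset": [0,0,0],"roll": 0,"jaw": 0.485},
    {"offset": [0,0,0],"roll": 0,"jaw": 0.488},
    {"offset": [0,0,0],"roll": 0,"jaw": 0.488}
  ]
}}

```text
time: 40.33
ee_pos: [453.9, 90.2, 104.9]
ee_rot: [0.705, 0.048, 0.705, -0.048]
force: [-0.5, -0.8, -0.8]
grip_width: 0.743
```

```bash

python3 - <<'E'
from h import *
print(st())
c=cap('side'); cv2.imwrite('pics/s36.png',cv2.resize(c['frame'][200:340,180:340],None,fx=4,fy=4))
E
```

```text
(40.33, array([453.9,  90.2, 104.9]), array([-0.5, -0.8, -0.8]), 0.743, array([-0.5 ,  0.47,  0.25,  2.18, -0.23,  0.51,  1.36]))
```

View pics/s36.png

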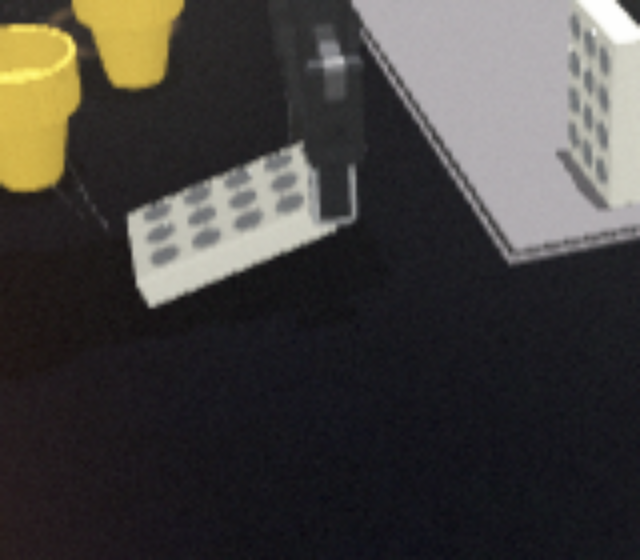

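Hinging as before. Raising with jaw 0.489.

>>> {"op": "jog_arm", "data": {
  "motion": [
    {"offset": [-0.4,0,0],"roll": 0,"jaw": 0.489},
    {"offset": [-0.8,0,0],"roll": 0,"jaw": 0.489},
    {"offset": [-1.2,0,0],"roll": 0,"jaw": 0.489},
    {"offset": [-1.6,0,0],"roll": 0,"jaw": 0.489},
    {"offset": [-2,0,0],"roll": 0,"jaw": 0.489},
    {"offset": [-2.4,0,0],"roll": 0,"jaw": 0.489},
    {"offset": [-2.8,0,0],"roll": 0,"jaw": 0.489},
    {"offset": [-3.2,0,0],"roll": 0,"jaw": 0.489}
  ]
}}

```text
time: 41.38
ee_pos: [453.9, 90.2, 137.2]
ee_rot: [0.705, 0.048, 0.705, -0.048]
force: [0.2, 0.7, -1.5]
grip_width: 0.745
```

```bash

python3 - <<'E'
from h import *
print(st())
c=cap('side'); cv2.imwrite('pics/s37.png',cv2.resize(c['frame'][180:320,180:340],None,fx=4,fy=4))
E
```

```text
(41.38, array([453.9,  90.2, 137.2]), array([ 0.2,  0.7, -1.5]), 0.745, array([-0.53,  0.41,  0.28,  2.16, -0.2 ,  0.59,  1.33]))
```

View pics/s37.png

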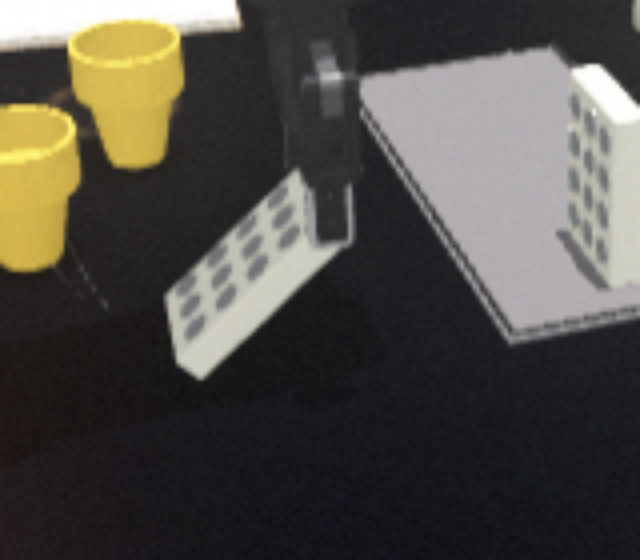

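>>> {"op": "jog_arm", "data": {
  "motion": [
    {"offset": [-0.5,0,0],"roll": 0,"jaw": 0.489},
    {"offset": [-1.0,0,0],"roll": 0,"jaw": 0.489},
    {"offset": [-1.5,0,0],"roll": 0,"jaw": 0.489},
    {"offset": [-2.0,0,0],"roll": 0,"jaw": 0.489},
    {"offset": [-2.5,0,0],"roll": 0,"jaw": 0.489},
    {"offset": [-3.2,0,0],"roll": 0,"jaw": 0.489},
    {"offset": [-4,0,0],"roll": 0,"jaw": 0.489},
    {"offset": [-5,0,0],"roll": 0,"jaw": 0.488},
    {"offset": [-6.5,0,0],"roll": 0,"jaw": 0.486},
    {"offset": [-6.5,0,0],"roll": 0,"jaw": 0.484}
  ]
}}

```text
time: 42.68
ee_pos: [454.5, 90.4, 203.0]
ee_rot: [0.706, 0.049, 0.705, -0.048]
force: [-0.2, -0.7, -1.7]
grip_width: 0.74
```

```bash

python3 - <<'E'
from h import *
print(st())
c=cap('side'); cv2.imwrite('pics/s38.png',cv2.resize(c['frame'][160:300,180:340],None,fx=4,fy=4))
print(rel((440,255,210),82.1),rel((613,255,210),82.1))
E
```

```text
(42.67, array([454.5,  90.4, 203. ]), array([-0.2, -0.7, -1.7]), 0.74, array([-0.57,  0.3 ,  0.33,  2.1 , -0.14,  0.76,  1.27]))
([-0.75, 16.12, -3.65], np.float64(0.1), 'jawdir 82.2') ([-0.73, 18.48, 13.49], np.float64(0.1), 'jawdir 82.2')
```

View pics/s38.png

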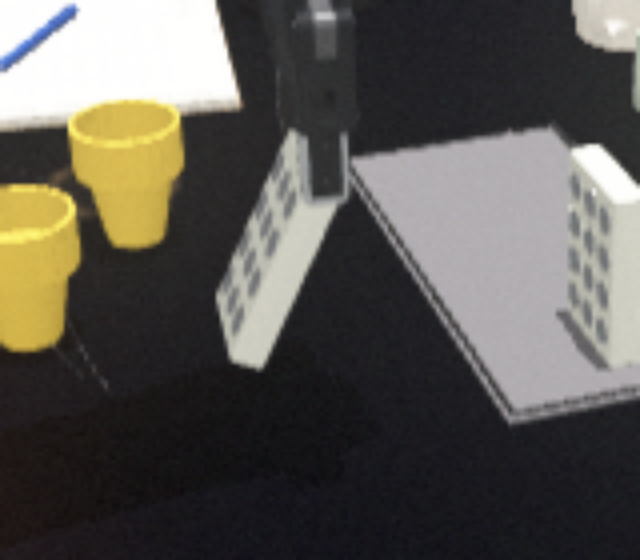

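Same state as tile 1 had. I'll lift clear of the yellow cups, move left, then repeat the fast stop over the mat.

>>> {"op": "jog_arm", "data": {
  "motion": [
    {"offset": [-2,1,-0.2],"roll": 0,"jaw": 0.48},
    {"offset": [-4,4,-0.6],"roll": 0,"jaw": 0.48},
    {"offset": [-4,8,-1.1],"roll": 0,"jaw": 0.48},
    {"offset": [-4,12,-1.7],"roll": 0,"jaw": 0.48},
    {"offset": [-4,15,-2.1],"roll": 0,"jaw": 0.48},
    {"offset": [-4,16.2,-2.3],"roll": 0,"jaw": 0.484},
    {"offset": [-4,16.25,-1.9],"roll": 0,"jaw": 0.486},
    {"offset": [-4,16.35,-1.1],"roll": 0,"jaw": 0.486},
    {"offset": [-4,16.6,0.5],"roll": 0,"jaw": 0.487},
    {"offset": [-4,16.9,3.1],"roll": 0,"jaw": 0.488},
    {"offset": [-4,17.6,7.8],"roll": 0,"jaw": 0.489},
    {"offset": [-4,18.4,13.5],"roll": 0,"jaw": 0.489},
    {"offset": [-4,18.4,13.5],"roll": 0,"jaw": 0.489},
    {"offset": [-4,18.4,13.5],"roll": 0,"jaw": 0.482}
  ]
}}

```text
time: 44.48
ee_pos: [613.3, 252.8, 241.3]
ee_rot: [0.705, 0.049, 0.706, -0.049]
force: [0.3, 0.1, -1.9]
grip_width: 0.746
```

```bash

python3 - <<'E'
from h import *
print(st())
c=cap('side'); cv2.imwrite('pics/s39.png',cv2.resize(c['frame'][100:280,220:400],None,fx=3.3,fy=3.3))
E
```

```text
(44.48, array([613.3, 252.8, 241.3]), array([ 0.3,  0.1, -1.9]), 0.746, array([-0.66,  0.56,  0.29,  1.56, -0.18,  1.05,  1.11]))
```

View pics/s39.png

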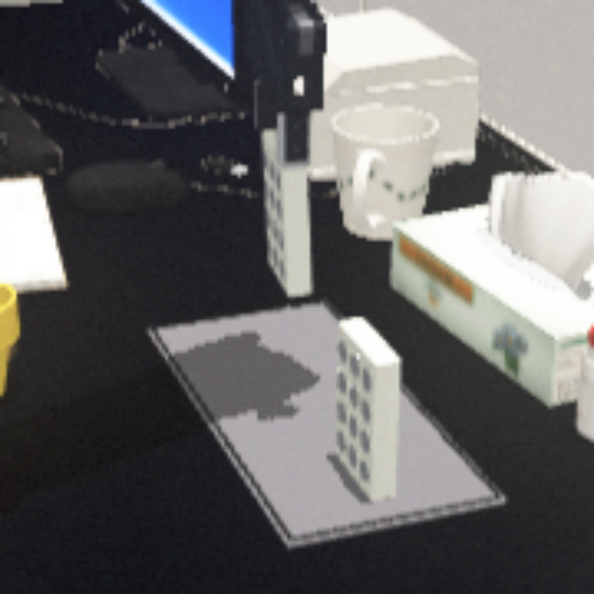

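The tile swung slightly past vertical, about 0.07 rad. Lowering to near contact.

>>> {"op": "jog_arm", "data": {
  "motion": [
    {"offset": [2.5,0,0],"roll": 0,"jaw": 0.48},
    {"offset": [5,0,0],"roll": 0,"jaw": 0.48},
    {"offset": [6.3,0,0],"roll": 0,"jaw": 0.48},
    {"offset": [7,0,0],"roll": 0,"jaw": 0.48},
    {"offset": [7.3,0,0],"roll": 0,"jaw": 0.48},
    {"offset": [7.3,0,0],"roll": 0,"jaw": 0.48}
  ]
}}

```text
time: 45.28
ee_pos: [613.0, 254.1, 169.4]
ee_rot: [0.706, 0.049, 0.705, -0.048]
force: [0.2, 0.6, -2.3]
grip_width: 0.74
```

```bash

python3 - <<'E'
from h import *
print(st())
c=cap('side'); cv2.imwrite('pics/s40.png',cv2.resize(c['frame'][140:240,270:350],None,fx=6,fy=6))
E
```

```text
(45.27, array([613. , 254.1, 169.4]), array([ 0.2,  0.6, -2.3]), 0.74, array([-0.65,  0.63,  0.27,  1.63, -0.2 ,  0.91,  1.13]))
```

View pics/s40.png

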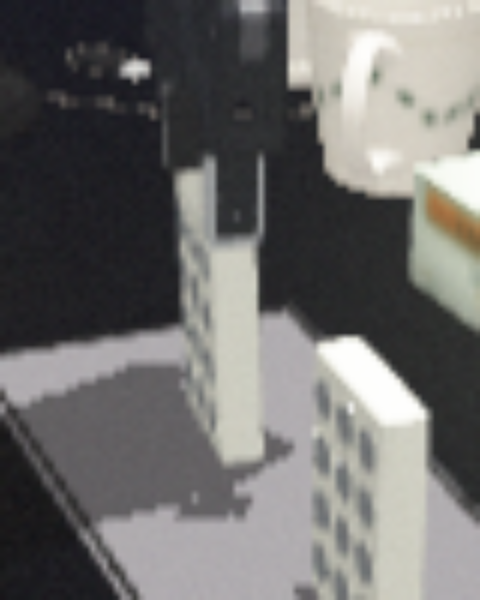

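>>> {"op": "jog_arm", "data": {
  "motion": [
    {"offset": [0.2,0,0],"roll": 0,"jaw": 0.482},
    {"offset": [0.4,0,0],"roll": 0,"jaw": 0.482},
    {"offset": [0.5,0,0],"roll": 0,"jaw": 0.482},
    {"offset": [0.5,0,0],"roll": 0,"jaw": 0.482}
  ]
}}

```text
time: 45.82
ee_pos: [614.7, 253.7, 166.3]
ee_rot: [0.707, 0.049, 0.704, -0.048]
force: [0.1, -2.0, 11.4]
grip_width: 0.746
```

```bash

python3 - <<'E'
from h import *
print(st())
c=cap('side'); cv2.imwrite('pics/s41.png',cv2.resize(c['frame'][140:240,270:350],None,fx=6,fy=6))
E
```

```text
(45.83, array([614.7, 253.7, 166.3]), array([ 0.1, -2. , 11.4]), 0.746, array([-0.65,  0.63,  0.27,  1.63, -0.2 ,  0.9 ,  1.13]))
```

View pics/s41.png

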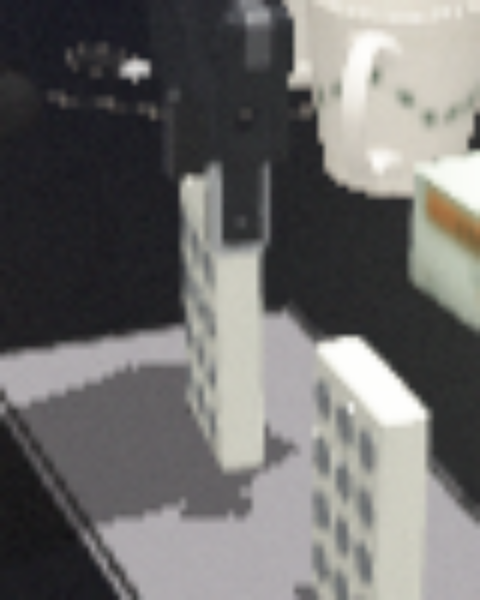

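>>> {"op": "jog_arm", "data": {
  "motion": [
    {"offset": [-0.1,0,0.2],"roll": 0,"jaw": 0.485},
    {"offset": [-0.1,0,0.3],"roll": 0,"jaw": 0.488},
    {"offset": [-0.1,0,0.3],"roll": 0,"jaw": 0.492}
  ]
}}

```text
time: 46.25
ee_pos: [616.7, 253.4, 166.1]
ee_rot: [0.706, 0.049, 0.705, -0.048]
force: [0.1, -1.7, 7.5]
grip_width: 0.741
```

```bash

python3 - <<'E'
from h import *
print(st())
c=cap('side')
for y in (222,286):
  a=proj(c,(610,y,4));b=proj(c,(610,y,104));print(np.round((b-a),2),np.round((a-[270,140])*6),np.round((b-[270,140])*6))
cv2.imwrite('pics/s42.png',cv2.resize(c['frame'][140:240,270:350],None,fx=6,fy=6))
E
```

```text
(46.25, array([616.7, 253.4, 166.1]), array([ 0.1, -1.7,  7.5]), 0.741, array([-0.64,  0.64,  0.27,  1.63, -0.2 ,  0.9 ,  1.14]))
[-3.000e-02 -3.891e+01] [230. 475.] [230. 242.]
[ -0.45 -37.67] [173. 407.] [171. 181.]
```

View pics/s42.png

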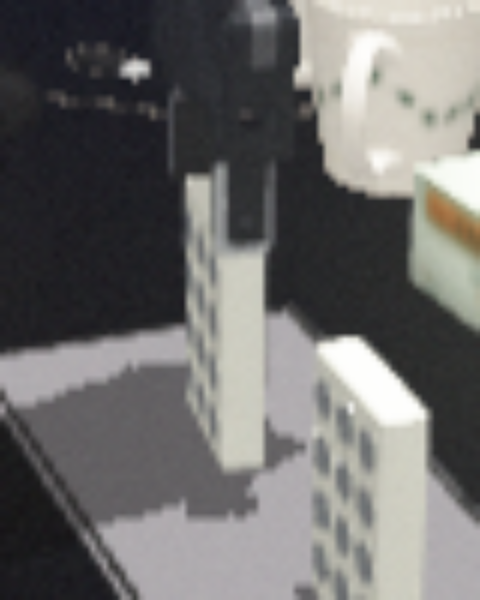

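Vertical edges now project vertical, so the tile is upright. Releasing.

>>> {"op": "jog_arm", "data": {
  "motion": [
    {"offset": [0,0,0],"roll": 0,"jaw": 0.5},
    {"offset": [0,0,0],"roll": 0,"jaw": 0.52},
    {"offset": [0,0,0],"roll": 0,"jaw": 0.6},
    {"offset": [0,0,0],"roll": 0,"jaw": 1},
    {"offset": [0,0,0],"roll": 0,"jaw": 1},
    {"offset": [0,0,0],"roll": 0,"jaw": 1},
    {"offset": [-2,0,0],"roll": 0,"jaw": 1},
    {"offset": [-7,0,0],"roll": 0,"jaw": 1},
    {"offset": [-12,0,0],"roll": 0,"jaw": 1},
    {"offset": [-15,0,-8],"roll": 0,"jaw": 1},
    {"offset": [-15,0,-16],"roll": 0,"jaw": 1},
    {"offset": [-15,0,-20],"roll": 0,"jaw": 1},
    {"offset": [-15,0,-20],"roll": 0,"jaw": 1},
    {"offset": [-15,0,-20],"roll": 0,"jaw": 1}
  ]
}}

```text
time: 48.05
ee_pos: [417.1, 281.3, 315.4]
ee_rot: [0.706, 0.048, 0.705, -0.047]
force: [0.1, 0.2, 0.0]
grip_width: 1.0
```

```bash

python3 - <<'E'
from h import *
print(st())
c=cap('side'); ct=cap('top')
cv2.imwrite('pics/s43.png',cv2.resize(c['frame'][120:380,180:540],None,fx=2.2,fy=2.2))
cv2.imwrite('pics/t43.png',cv2.resize(ct['frame'][130:360,160:500],None,fx=2.3,fy=2.3))
for q in ('tile_1','cup_1'):
  for n in('top','side'): print(q,n,[(np.round(b['point']).tolist(),round(b['conf'],2)) for b in env.boxes_of(n,q)])
for (x,y) in [(610,96),(612,253)]:
    yaw=-.03 if y<100 else -.138
    def f(c,p): return hullmask(c,upbox(p[0],p[1],4,p[2],yaw))
    print(fit([c],f,(x,y,0.0),win=40,step=5))
E
```

```text
(48.05, array([417.1, 281.3, 315.4]), array([0.1, 0.2, 0. ]), 1.0, array([-0.93,  0.22,  0.28,  1.87, -0.07,  1.06,  0.81]))
tile_1 top [([243.0, 213.0], 0.96)]
tile_1 side [([328.0, 224.0], 0.71), ([305.0, 190.0], 0.57)]
cup_1 top [([454.0, 208.0], 0.83), ([243.0, 337.0], 0.8), ([205.0, 304.0], 0.78), ([441.0, 218.0], 0.6)]
cup_1 side [([212.0, 203.0], 0.89), ([446.0, 286.0], 0.87), ([445.0, 308.0], 0.73), ([438.0, 331.0], 0.7), ([185.0, 225.0], 0.55)]
(array([ 6.14712236e+02,  9.84211013e+01, -4.73222337e-02]), np.float64(2346.219607843137))
(array([564.59094903, 155.9147019 ,   0.83121948]), np.float64(1818.5254901960784))
```

View pics/s43.png

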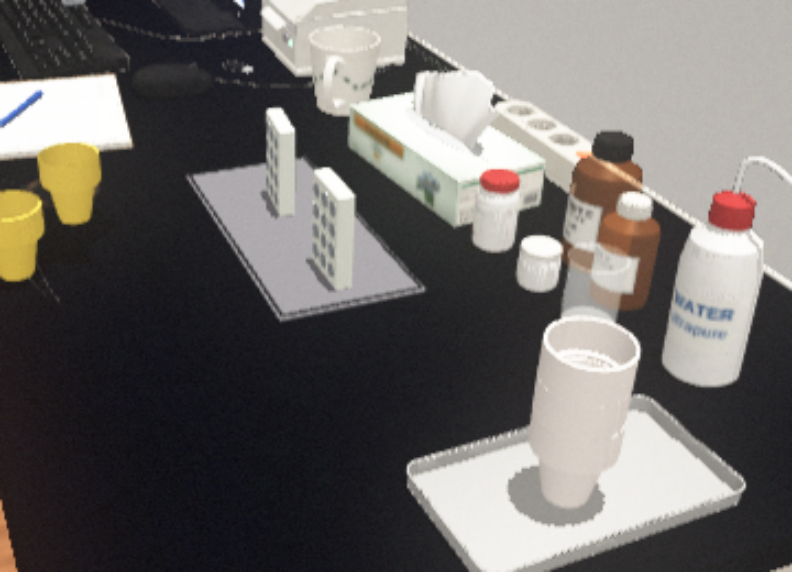

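View pics/t43.png

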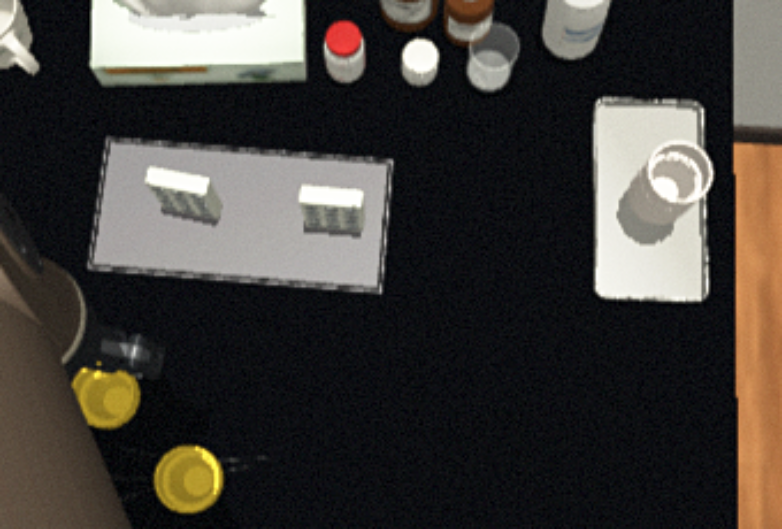

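Both tiles stand free and the stack is in the tray. As a last check I'll overlay the models for tilt and nesting.

```bash

python3 - <<'E'
from h import *
c=cap('side'); ct=cap('top')
E=[(0,1),(2,3),(0,2),(1,3),(4,5),(6,7),(4,6),(5,7),(0,4),(1,5),(2,6),(3,7)]
def draw(c,s,tiles,cup):
    m=cv2.resize(c['frame'],None,fx=s,fy=s,interpolation=cv2.INTER_CUBIC)
    for x,y,yaw in tiles:
        P=np.array([proj(c,p) for p in upbox(x,y,4,0,yaw)])*s+s/2
        for i,j in E: cv2.line(m,tuple(np.round(P[i]).astype(int)),tuple(np.round(P[j]).astype(int)),(0,0,255))
    for z,r in((0,17),(45,32),(75,32),(105,32),(135,32)):
        P=np.array([proj(c,q) for q in circ(*cup,1+z,r)])*s+s/2;cv2.polylines(m,[np.round(P).astype(int)],True,(0,0,255))
    return m
m=draw(c,4,[(610,99,-.03),(611,256,-.138)],(650,-241))
o=np.zeros((600,800,3),np.uint8)
o[:400,:300]=m[660:1060,1180:1480]; o[:480,300:620]=m[1020:1500,1640:1960]
cv2.imwrite('pics/f44.png',o[:480,:620])
E
```

```text
(no output)
```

View pics/f44.png

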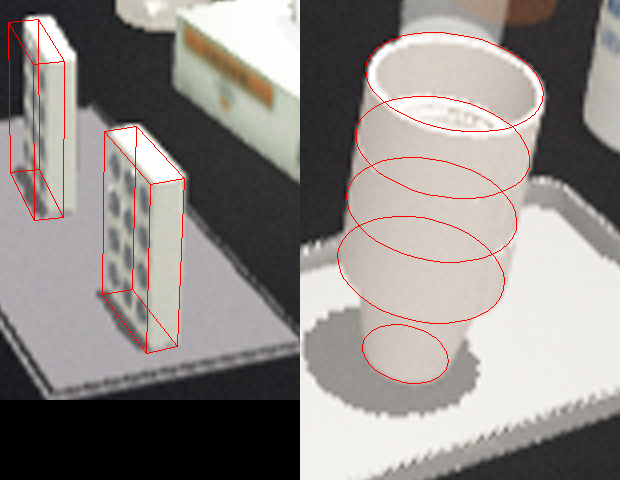

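```bash

python3 - <<'E'
from h import *
print(env.close_job())
E
```

```text
the job is handed in; nothing more can be done
None
```

I handed the job in at about 48 s. By my last checks both tiles and all three white cups are where the task asks; the system gave no verdict.

- **Cups:** The three white cups are nested, mouth up, in one stack in the steel tray. The stack's height matches a fully nested model, with about 0.02 rad of lean against a limit of 0.08.
- **Tiles:** Both tiles stand on a short edge on the mat, about 157 mm apart. Their vertical edges run parallel to an upright model in the side view. I gripped each one lightly near an end so it could hinge, swung it vertical with a quick stop, then set it down.
- **Left alone:** I did not handle the two yellow cups or the items at the back, and they look unmoved in the last pictures.

**What went wrong or disagreed:**
- Tile 1 first came up level, and on the next try slid about a centimetre back to the table before hinging properly.
- Tile 2 was knocked a few centimetres aside mid-run, so I located it again.
- The two fixed cameras disagreed by up to about 6 mm sideways, so I used the wrist view for the grasps.
- The final automatic fit of the standing tiles was poor: its result for the second tile was unusable, and the first's came with a large mismatch. I confirmed both by overlay instead.

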